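Make up a bayonet filter holder on the vacuum manifold

ROBOT

A 6-joint arm with a two-finger parallel gripper is mounted at the origin on the work surface. World frame = base frame: x ahead of the robot, y to its left, z up, the work surface at z = 0. Lengths are in m, angles in degrees, forces in N, time in s.
With the tool pointing down it reaches from about 0.3 to 0.75 m from the base axis. Payload 8.5 kg.
Tool frame: the origin (TCP) lies between the finger pads; the fingertips stand 14 mm ahead of it and the grasp point (between the pads) lies 5 mm behind it; x points along the fingers, z is the direction in which the jaws open and shut, and the axes are right-handed (so a half turn about x gives the same grasp; the last joint's range is limited). The gripper opens to 85 mm and grips with 20 to 120 N. Pads are 22 mm wide; open, the fingers measure 114 mm over their backs; the gripper's body (76 mm by 85 mm) begins 54 mm behind the grasp point. The pads swing forward as they close: fully open they stand 13 mm farther back than shut.
Start: joints at [59.742, 21.807, 74.336, -0, 83.858, -12.336], TCP at [0.169, 0.523, 0.245] pointing down, gripper open.
Joint ranges: [-178.18, 178.18], [-50.72, 133.34], [12.68, 142.11], [-81.47, 261.47], [9.98, 163.14], [-165.26, 165.26]. Speed limits (degrees/s): [136.94, 136.94, 180, 180, 180, 180].

INTERFACE

Orientations are given as a 3x3 rotation matrix whose columns are the frame's x, y, z axes.
In Python, from rig import env gives the robot as it stands.
- The arm moves only by the shell command python3 -m jog 'ROWS' [FORCE]. ROWS is JSON, a list of rows, each a list of 5 numbers: the opening, from -1 (shut) to 1 (fully open), so that 0 is half open, then the shift along the tool's x, y, z in m, then the turn about the tool's x in rad. In form: [[claw, dx, dy, dz, yaw], ...]. A call has 1 to 20 rows; each row is the pose to reach, as a shift and turn from the pose commanded when the call began, along the tool's axes at that moment; what a row does not reach only later rows make up. A row lasts 1/10 s, in which the tool goes at most 50 mm and 8.59 degrees, less where a joint would pass 70% of its speed; a pose out of reach is approached as far as the arm can. A call with a gripper value outside its range is refused whole. The fingers move at their own pace and stop on an object; FORCE is the grip in N (left out, the last holds). Time passes only in rows, so rows that repeat a pose let the fingers close. It gives the time, the measured TCP pose, the force and the opening at its end, in the units of the state.
- env.observe(): the state, without advancing time (a new reading comes with each control period).
- env.get_image(name): name is "side" or "top"; returns the picture (400x640x3 uint8, red, green, blue); there is no depth.
- env.camera_model(name): a dict with "fx", "fy", "cx", "cy" (pixels), "k1" (the pictures are not rectified: a ray, as slopes to the right and down, at radius r is drawn at 1 + k1 r^2 times it, then the intrinsics apply), "origin" and "orientation" of the camera in the world. Camera axes: x right, y up, looking along -z (the intrinsics and any distortion apply to the point x, -y, -z); pixel columns grow to the right and rows downward; lengths in m; the calibration is good to about 2 mm. A picture is of the moment at which its call begins. camera_model takes no time and is no camera call.
- env.close_job(): hands the job in, once; it reports no verdict.
The state is a dict: "time_s": time; "q": joint angles; "qvel": joint speeds; "joint_efforts": joint torques, N m; "position": TCP position; "tool_rot": TCP orientation; "ft_force": force on the tool from outside, world axes, zero at the start; "wrist_torque": the same for the moment, N m; "grip_width": finger opening in m.
Only numpy, scipy, OpenCV 4.12 (cv2) and the standard library are available. Lean on these libraries where they do the work, as an engineer would, in place of code of your own. Each camera call takes 0.05 s, during which the arm holds its last target.

TASK

Make up the free place on the vacuum manifold: tip the bin under the glass shelf forward, take the clean blue-banded filter stage from the back of it and lock it onto the empty black base, then lock the lidded funnel onto the stage. Each joint is a bayonet: set the part down flush on the one below and turn it a quarter turn clockwise, seen from above, fully home to its stop. Leave the other things on the bench where they stand.

Things in the scene. Friction and masses are not known exactly. Their poses are not given: they have to be found in the camera images.
- stage_center (a point): Clean filter stage, loose, about 0.12 kg: white cylinder 58 mm across, ribbed blue band, 54 mm tall. This point is its centre, 27 mm above its underside; z is its axis. From the underside: spigot 0-10 mm, flat shoulder at 10, body 58 mm across 10-54. Lugs of its spigot lie on its own +x and -x. Starts upright in the bin's back row, turned at random.
- stage_rim (a point): Centre of the stage's flat top rim, axes as the stage. The socket in it takes the funnel: gaps on the stage's own +x and -x (black ticks), ledges on its +y and -y (red dots).
- funnel_center (a point): Lidded funnel, loose, about 0.15 kg, upright on the bench, turned at random: clear cup, blue lid, 58 mm across, 90 mm tall. This point is its centre, 45 mm above its underside; z is its axis. From the underside: spigot 0-10 mm with lugs on its own +x and -x (white line across the lid), shoulder at 10, body 58 mm across 10-84, vent boss 16 mm across to 90. Closed on top.
- funnel_foot (a point): Centre of the funnel's underside. Spigots (stage and funnel alike): 40 mm across, 10 mm long; at their bottom two lugs, 48 mm over both, 4.5 mm high, each 40 degrees wide, on the part's own +x and -x. Spigots and sockets have lead-in chamfers of 2 mm or more. Lugs set on a ledge instead of in a gap leave the part 10 mm too high.
- base_rim (a point): Empty base on the manifold, fixed: black cup 58 mm across. This point is the centre of its flat rim, 100 mm above the bench; z up, x and y as the manifold. Gaps for lugs on +x and -x (white ticks), ledges on +y and -y (red dots). A seated stage rests with its shoulder on the rim, its centre 17 mm above this point; a seated funnel's centre is 62 mm above the stage's.
- base_floor (a point): Floor of the base's socket. Sockets (base and stage alike): bore 51 mm, 11.5 mm deep, two ledges flush with the rim, 4 mm thick, 43 mm between them, each 70 degrees wide. A part drops in with its x along the lower part's x (either way round) within 20 degrees, then turns only clockwise from above, 92 degrees to the stop; locked, its x lies on the lower part's y line. Play 1.5 mm.
- manifold: Fixed steel manifold: bar 44 mm wide (x), 290 mm long (y), top 62 mm high, small valve handles out to x = -37 mm. Origin on the bench under its middle, z up. The empty base is at y = +62.5 mm; at y = -62.5 mm stands a second place already made up, 58 mm across, 218 mm tall (224 with its boss): an obstacle.
- bin (a joint): Tilt of the tip-out bin, rad: 0 upright under the shelf, grows as its top comes forward to the robot's side, stop at 0.70. A stiff hinge: it stays where it is left, and takes about 10 N at the rim to move.
- bin_pivot (a point): Pivot of the bin, middle of the bottom edge of its front wall, 20 mm above the bench. Axes turn with the bin: x to the back along its floor, y along the pivot, z up its front wall. Translucent blue bin: x 0-122, y -74 to 74 mm, walls and floor 4 mm thick, front wall 86 mm high, the others 60 mm.
- bin_rim (a point): Middle of the front wall's top edge (86 mm above the pivot), axes as the bin. Blue rim 10 mm thick along x there and 8 mm high, with a finger lip 70 mm wide out to 18 mm in front. Behind it the front row of the bin is empty (43 mm of room to the rib, 82 mm deep).
- bin_back (a point): Middle of the floor of the back row, where the stage stands (up to 12 mm to either side), 85 mm behind the pivot, axes as the bin. The row is 65 mm long in x and 140 mm in y; a rib 22 mm high parts it from the front row. When the bin is tipped the stage slides a few mm and leans on the rib.
- rack: Fixed stand of bin and glass shelf. Origin on the bench; x to its back, y left, z up; bin pivot at x = 10 mm. The glass shelf spans x = 80-220, y -135 to 135 mm, underside 201 mm and front rail 240 mm above the bench, bottles at its back up to 275 mm, uprights at x = 185-215. It bars the back row from above until the bin is tipped.
- used_stage: Bystander: a used filter stage of the same shape and size, grey with an orange grip band, standing on the bench. Origin at the centre of its underside.
- beaker: Bystander: glass beaker, 60 mm across, 85 mm tall. Origin at the centre of its underside.
- reagent: Bystander: amber bottle with black cap, 52 mm across, 115 mm tall. Origin at the centre of its underside.
- salt_jar: Bystander: white jar with blue cap, 56 mm across, 75 mm tall. Origin at the centre of its underside.
- membranes: Bystander: flat round tin of membranes with green lid, 61 mm across, 20 mm tall. Origin at the centre of its underside.
- forceps: Bystander: steel membrane forceps, 160 mm long, 8 mm high, lying on the bench along their x. Origin under their middle.

How it is judged:
By the outcome, as a careful person would: the job done as asked, in the order asked, and still so for the second after the job is handed in, with the robot touching nothing.
It also fails if it takes over 72 s, if anything falls off the work surface, if the arm or the gripper's body presses on something with over 40 N, if the wrist force passes 120 N, or if a joint passes its speed limit or range.

## Working session

There is one attempt and no reset: what is moved stays moved. The work goes in short steps, Python scripts to look and compute and a shell command to move; the robot and the scene stay as the last step left them, time stands still between calls to the robot, and variables do not carry over. Pictures are saved under pics/ and viewed, and the job is handed in when it is done.

```bash
ls; mkdir -p pics; python3 - <<'E'
from rig import env
import cv2
s=env.observe()
for k,v in s.items(): print(k,v)
for n in("side","top"):
    print(n,env.camera_model(n))
    cv2.imwrite(f"pics/{n}0.png",env.get_image(n)[:,:,::-1])
E
```

```text
pics
time_s 0.0
q [ 5.97429596e+01  2.18416403e+01  7.43851038e+01 -1.39384219e-04
  8.38587573e+01 -1.23381780e+01]
qvel [-0.01479176 -0.03605721 -0.03271467 -0.1289664  -0.00697833 -0.0140635 ]
joint_efforts [-4.38000443e-04 -4.48455083e+01 -2.31276512e+01 -2.67190053e-04
  4.68864891e-03  5.11034884e-06]
position [0.1691005  0.52306878 0.24470361]
tool_rot [[-7.49841149e-04 -9.51493129e-01  3.07669082e-01]
 [-1.29021113e-03  3.07669833e-01  9.51492307e-01]
 [-9.99998887e-01  3.16510012e-04 -1.45833052e-03]]
ft_force [ 0.21231427 -0.07988674 -0.12733667]
wrist_torque [ 0.010783   -0.04529262 -0.0271211 ]
grip_width 0.08506610836425618
side {'fx': 392.805229707492, 'fy': 392.805229707492, 'cx': 319.72278644109105, 'cy': 200.82861406181112, 'k1': 0.02908959296908651, 'origin': array([ 0.13663519, -0.83936072,  0.5941734 ]), 'orientation': array([[ 0.88759795,  0.22175842, -0.40372401],
       [-0.46058639,  0.41685893, -0.78363819],
       [-0.00548241,  0.88150544,  0.47214204]])}
top {'fx': 447.26817910864827, 'fy': 447.26817910864827, 'cx': 314.48614641100363, 'cy': 190.50649125177418, 'k1': -0.0496642136884648, 'origin': array([ 0.29650516, -0.04368188,  1.34140333]), 'orientation': array([[ 0.1001603 ,  0.97290323, -0.20839198],
       [-0.99496944,  0.09753211, -0.0228758 ],
       [-0.00193103,  0.2096349 ,  0.97777783]])}
```

View pics/side0.png

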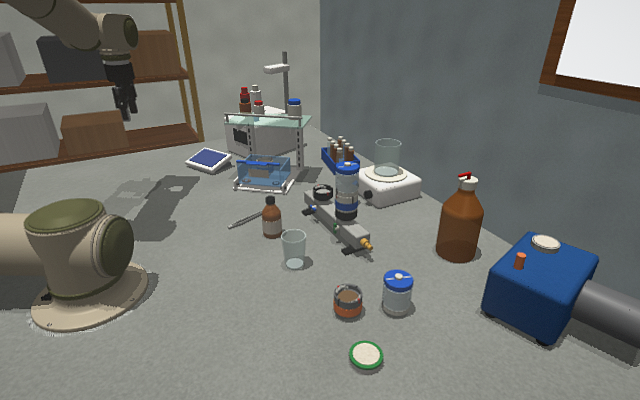

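View pics/top0.png

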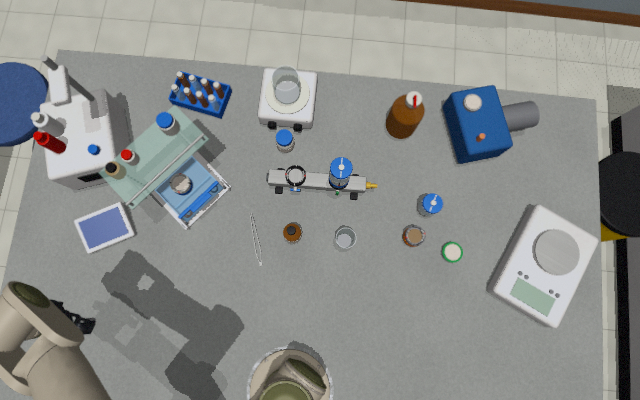

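```bash
cat > h.py <<'E'
import numpy as np, cv2
from rig import env
C={n:env.camera_model(n) for n in("side","top")}
def ray(n,u,v):
    c=C[n]; d=np.array([(u-c['cx'])/c['fx'],(v-c['cy'])/c['fy']])
    s=d.copy()
    for _ in range(20): s=d/(1+c['k1']*(s@s))
    r=c['orientation']@np.array([s[0],-s[1],-1.]); return c['origin'],r/np.linalg.norm(r)
def onz(n,u,v,z):
    o,r=ray(n,u,v); return o+r*(z-o[2])/r[2]
def tri(u1,v1,u2,v2):  # side, top
    o1,r1=ray("side",u1,v1);o2,r2=ray("top",u2,v2)
    A=np.stack([r1,-r2],1);t=np.linalg.lstsq(A,o2-o1,rcond=None)[0]
    a=o1+r1*t[0];b=o2+r2*t[1]; return (a+b)/2,np.linalg.norm(a-b)
def proj(n,p):
    c=C[n]; q=c['orientation'].T@(np.asarray(p)-c['origin']); s=np.array([q[0],-q[1]])/-q[2]
    s=s*(1+c['k1']*(s@s)); return np.array([c['fx']*s[0]+c['cx'],c['fy']*s[1]+c['cy']])
def crop(img,x0,y0,x1,y1,name,k=5):
    cv2.imwrite(f"pics/{name}.png",cv2.resize(img[y0:y1,x0:x1],None,fx=k,fy=k,interpolation=cv2.INTER_CUBIC))
E
python3 - <<'E'
import sys; sys.path.insert(0,'.')
from h import *
t=cv2.imread('pics/top0.png'); s=cv2.imread('pics/side0.png')
crop(t,100,100,240,220,'c_rack')
crop(t,255,130,385,260,'c_man',6) if 0 else crop(t,255,145,385,245,'c_man',6)
crop(t,395,180,475,270,'c_fun',6)
crop(s,215,90,375,260,'c_srack',3) if 0 else crop(s,215,90,375,210,'c_srack',5)
crop(s,300,150,420,320,'c_sfun',3)
E
```

```text
(no output)
```

View pics/c_rack.png

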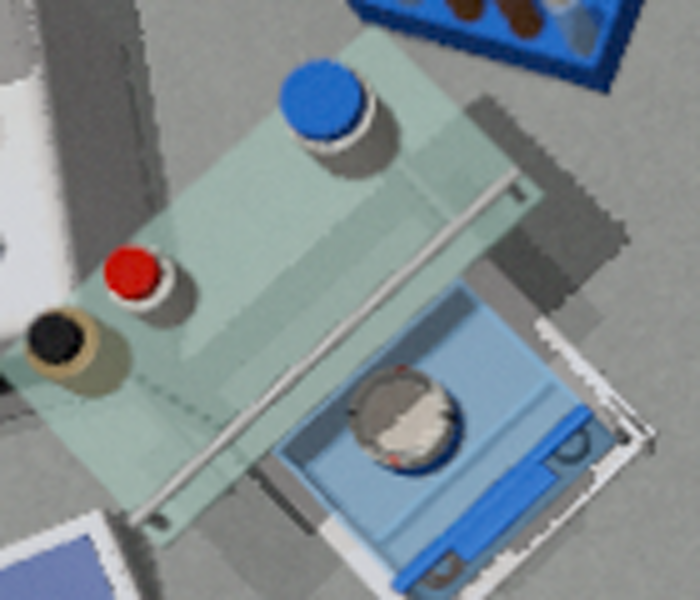

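View pics/c_man.png

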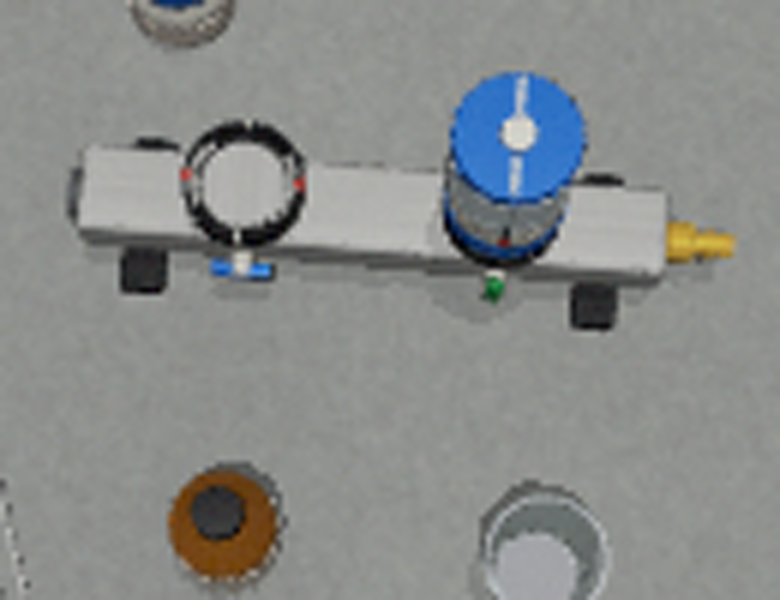

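View pics/c_fun.png

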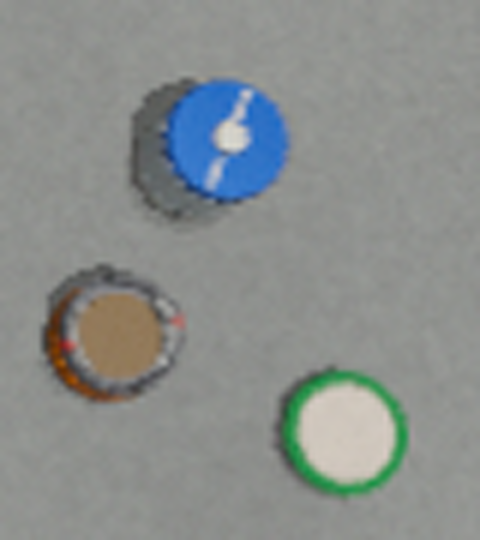

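View pics/c_srack.png

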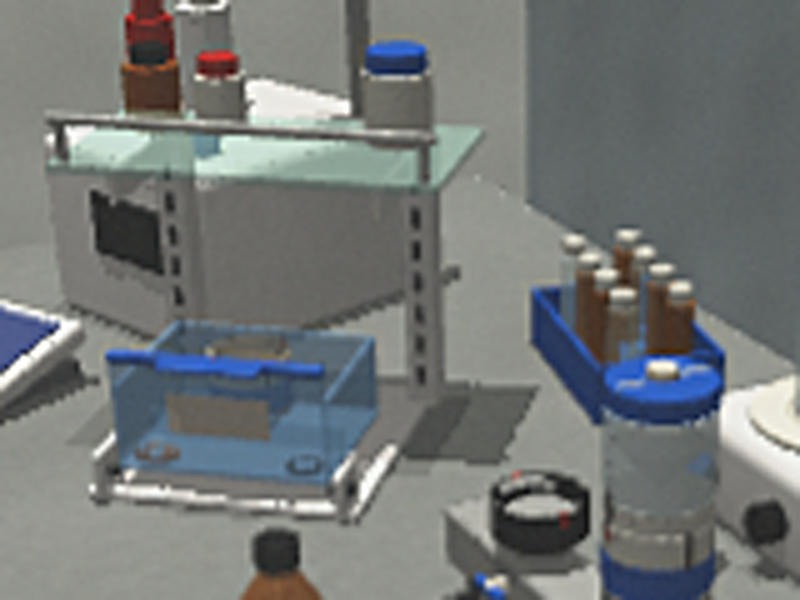

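View pics/c_sfun.png

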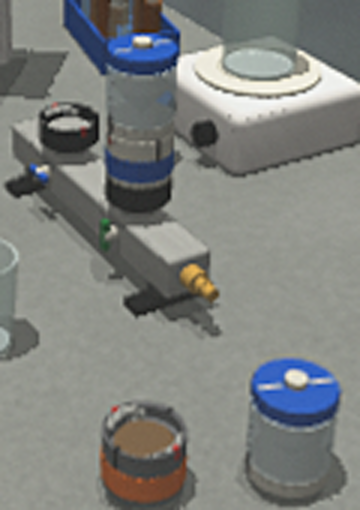

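```bash
python3 - <<'E'
from h import *
t=cv2.imread('pics/top0.png'); hsv=cv2.cvtColor(t,cv2.COLOR_BGR2HSV)
np.set_printoptions(precision=4,suppress=True)
def comp(mask,x0,y0,x1,y1,name,minA=3):
    m=np.zeros_like(mask); m[y0:y1,x0:x1]=mask[y0:y1,x0:x1]
    n,l,s,c=cv2.connectedComponentsWithStats(m.astype(np.uint8))
    out=[]
    for i in range(1,n):
        if s[i,4]>=minA: out.append((c[i],s[i])); print(name,c[i],s[i])
    return l
H,S,V=[hsv[...,i].astype(int) for i in range(3)]
red=((H<8)|(H>172))&(S>90)&(V>80)
comp(red,280,165,312,185,'basered',1)
comp(red,165,165,200,200,'stagered',1)
comp(red,400,220,430,250,'usedred',1)
blue=(H>100)&(H<125)&(S>150)&(V>90)
l=comp(blue,415,190,450,220,'lid',20)
ys,xs=np.nonzero(l==np.argmax(np.bincount(l.ravel())[1:])+1)
cs,_=cv2.findContours((l>0).astype(np.uint8),0,cv2.CHAIN_APPROX_NONE); c=max(cs,key=len)
print('lid ell',cv2.fitEllipse(c)); e=cv2.fitEllipse(cv2.convexHull(c)); print(e)
print('lid',onz('top',*e[0],.084))
# white line
wh=(S<60)&(V>190); lw=comp(wh,422,193,444,216,'lidwhite',2)
black=(V<60)
lb=comp(black,282,163,309,190,'baseblack',10)
cs,_=cv2.findContours((lb>0).astype(np.uint8),0,cv2.CHAIN_APPROX_NONE)
for c in cs:
  if len(c)>15: e=cv2.fitEllipse(cv2.convexHull(c)); print('base ell',e,onz('top',*e[0],.1))
for p in[(286,174),(305,176)]: print(onz('top',*p,.1))
comp(blue,160,170,230,225,'binrim',10)
print('Rim corner', onz('top',100+590/5,100+412/5,.106),onz('top',100+395/5,100+585/5,.106))
print('stage', onz('top',100+405/5,100+418/5,.078))
E
```

```text
basered [285.5 173.5] [285 173   2   2   4]
basered [304.6667 175.3333] [304 175   2   2   3]
stagered [180. 173.] [180 173   1   1   1]
stagered [178.3333 191.6667] [178 191   2   2   3]
usedred [424. 233.] [424 233   1   1   1]
usedred [405.4 237.2] [405 236   2   3   5]
lid [431.9469 202.9837] [422 194  21  19 245]
lid ell ((431.9955749511719, 203.06997680664062), (17.07699203491211, 19.27790069580078), 118.122314453125)
((432.10601806640625, 202.9102783203125), (19.1114559173584, 20.018156051635742), 118.50794982910156)
lid [ 0.5619 -0.3534  0.084 ]
lidwhite [435.5 195. ] [435 195   2   1   2]
lidwhite [433.6  201.75] [432 198   4   7  20]
lidwhite [430.4 208.4] [430 207   2   4   5]
baseblack [296.     167.4872] [288 166  16   5  39]
baseblack [299.8824 182.3235] [295 177  11   9  34]
baseblack [290.1364 182.3182] [287 179   7   7  22]
base ell ((299.8111572265625, 181.1017303466797), (5.75800895690918, 12.464703559875488), 47.7982063293457) [0.5842 0.0298 0.1   ]
base ell ((295.90838623046875, 168.0), (4.571901798248291, 14.88814640045166), 95.06890106201172) [0.6215 0.045  0.1   ]
[0.601  0.0713 0.1   ]
[0.6006 0.0166 0.1   ]
binrim [199.2943 200.1672] [179 181  39  37 299]
binrim [183.1 193.6] [179 193   9   2  10]
Rim corner [0.5559 0.2606 0.106 ] [0.4463 0.3557 0.106 ]
stage [0.5475 0.3749 0.078 ]
```

```bash
python3 - <<'E'
from h import *
t=cv2.imread('pics/top0.png');sd=cv2.imread('pics/side0.png')
np.set_printoptions(precision=4,suppress=True)
def hsvs(t):
    h=cv2.cvtColor(t,cv2.COLOR_BGR2HSV).astype(int); return h[...,0],h[...,1],h[...,2]
H,S,V=hsvs(t)
b=(V<70); m=np.zeros_like(b); m[162:192,281:310]=b[162:192,281:310]
# restrict to within ring radius
yy,xx=np.nonzero(m); d=np.hypot(xx-295.2,yy-174.8); k=(d<12.5)
hull=cv2.convexHull(np.stack([xx[k],yy[k]],1).astype(np.float32)); e=cv2.fitEllipse(hull); print('base top hull',e,onz('top',*e[0],.1))
# full ring fit: outer edge per-angle vs local bg
def edge(gray,cx,cy,r0,r1,n=72):
    g=cv2.GaussianBlur(gray,(0,0),0.6).astype(np.float32); pts=[]
    for a in np.linspace(0,2*np.pi,n,endpoint=False):
        r=np.arange(r0,r1,.1); x=cx+r*np.cos(a);y=cy+r*np.sin(a)
        v=cv2.remap(g,x[None].astype(np.float32),y[None].astype(np.float32),1)[0]
        dv=np.gradient(v); i=np.argmax(dv); pts.append((x[i],y[i],dv[i]))
    return np.array(pts)
p=edge(V.astype(np.float32),295.2,175,8,13)
p2=p[p[:,2]>np.median(p[:,2])*.5]; e=cv2.fitEllipse(p2[:,:2].astype(np.float32)); print('base edge',e,len(p2),onz('top',*e[0],.1))
# side camera base rim: red dots
Hs,Ss,Vs=hsvs(sd)
red=((Hs<8)|(Hs>172))&(Ss>90)&(Vs>80)
def blobs(m,x0,y0,x1,y1,tag):
    q=np.zeros(m.shape,np.uint8); q[y0:y1,x0:x1]=m[y0:y1,x0:x1]
    n,l,s,c=cv2.connectedComponentsWithStats(q,connectivity=8)
    for i in range(1,n): print(tag,c[i],s[i])
blobs(red,308,180,340,205,'side red base')
blobs(red,330,280,365,310,'side used red')
blue=(Hs>100)&(Hs<125)&(Ss>150)&(Vs>90)
blobs(blue,375,265,420,300,'side lid')
blobs(blue,230,150,285,175,'side rim')
print(tri(318,184.5,285.5,173.5),tri(327.5,193.5,304.67,175.33))
# bar edges in top: manifold axis
for x in (275,280,320,350,360):
    print(x,[int(v) for v in V[160:205,x]])
E
```

```text
base top hull ((295.090087890625, 175.57444763183594), (19.977338790893555, 21.25321388244629), 176.42636108398438) [0.599  0.0449 0.1   ]
base edge ((295.14215087890625, 175.46124267578125), (21.255895614624023, 21.576871871948242), 5.2615966796875) 68 [0.5993 0.0448 0.1   ]
side red base [318. 184.] [318 184   1   1   1]
side red base [327.  193.5] [327 193   1   2   2]
side red base [336.  196.5] [336 196   1   2   2]
side used red [337.6667 285.6667] [337 285   2   2   3]
side used red [358.5   300.125] [358 298   2   5   8]
side lid [397.9308 279.2421] [384 270  29  18 318]
side rim [257.6542 162.4953] [236 160  44   6 107]
(array([0.602 , 0.0732, 0.0993]), np.float64(0.0010132313336202305)) (array([0.6034, 0.0182, 0.0945]), np.float64(0.0007929190053128468))
275 [150, 148, 142, 147, 144, 143, 145, 146, 148, 136, 171, 175, 178, 176, 173, 180, 173, 175, 178, 180, 181, 183, 166, 137, 83, 85, 93, 75, 34, 38, 47, 37, 35, 70, 147, 149, 147, 144, 145, 144, 143, 141, 144, 148, 147]
280 [151, 149, 146, 145, 143, 146, 151, 149, 53, 40, 158, 171, 174, 174, 174, 176, 176, 173, 175, 178, 178, 182, 184, 160, 84, 82, 54, 41, 41, 45, 50, 48, 53, 26, 148, 148, 148, 147, 148, 143, 143, 145, 144, 144, 147]
320 [146, 149, 149, 148, 145, 145, 148, 152, 148, 151, 151, 148, 149, 168, 177, 176, 177, 177, 178, 179, 179, 180, 180, 183, 185, 184, 170, 97, 85, 81, 130, 128, 146, 146, 151, 146, 145, 146, 150, 149, 150, 152, 150, 144, 147]
350 [147, 100, 163, 198, 198, 198, 199, 199, 199, 198, 201, 200, 200, 159, 129, 102, 163, 178, 177, 179, 177, 182, 178, 177, 180, 179, 184, 184, 169, 146, 84, 81, 91, 45, 47, 28, 33, 37, 38, 77, 145, 142, 142, 146, 151]
360 [145, 147, 147, 150, 146, 145, 150, 148, 149, 145, 146, 146, 145, 145, 146, 148, 138, 175, 175, 179, 177, 178, 180, 176, 177, 180, 180, 181, 185, 163, 121, 82, 77, 131, 130, 126, 148, 147, 145, 146, 149, 146, 142, 142, 145]
```

```bash
python3 - <<'E'
from h import *
np.set_printoptions(precision=4,suppress=True)
t=cv2.imread('pics/top0.png')
def hsvs(t):
    h=cv2.cvtColor(t,cv2.COLOR_BGR2HSV).astype(int); return h[...,0],h[...,1],h[...,2]
H,S,V=hsvs(t)
m=((V>=162)&(S<40)); q=np.zeros(m.shape,np.uint8); q[155:200,262:372]=m[155:200,262:372]
n,l,s,c=cv2.connectedComponentsWithStats(q); 
up=[];lo=[]
for x in list(range(272,281))+list(range(312,330))+list(range(353,364)):
    ys=np.nonzero(q[:,x])[0]
    if len(ys)>8: up.append((x,ys[0]-.5 )); lo.append((x,ys[-1]+.5))
for z,P in((.062,up),(.062,lo)):
    P=np.array(P); k=np.polyfit(P[:,0],P[:,1],1); r=P[:,1]-np.polyval(k,P[:,0]); P=P[abs(r)<1.2]; k=np.polyfit(P[:,0],P[:,1],1)
    a=onz('top',272,np.polyval(k,272),z);b=onz('top',364,np.polyval(k,364),z); d=a-b
    print(a,b,'yaw of +y from world y (ccw deg)',np.degrees(np.arctan2(-d[0],d[1])))
# bin rim front/back edges
blue=((H>100)&(H<125)&(S>150)&(V>90)).astype(np.uint8); q=np.zeros_like(blue); q[178:220,175:222]=blue[178:220,175:222]
n,l,s,c=cv2.connectedComponentsWithStats(q,connectivity=8); i=np.argmax(s[1:,4])+1
ys,xs=np.nonzero(l==i); pts=np.stack([xs,ys],1).astype(np.float32)
print('minrect',cv2.minAreaRect(pts))
hull=cv2.convexHull(pts)[:,0]; print(hull.tolist())
# rail line, base bracket
E
```

```text
[0.6203 0.1177 0.062 ] [ 0.6252 -0.1547  0.062 ] yaw of +y from world y (ccw deg) 1.0300067229288024
[0.5816 0.113  0.062 ] [ 0.5854 -0.1578  0.062 ] yaw of +y from world y (ccw deg) 0.8063647072959118
minrect ((199.4532012939453, 201.04403686523438), (8.13870620727539, 51.659366607666016), 46.7357063293457)
[[217.0, 184.0], [211.0, 195.0], [198.0, 208.0], [194.0, 211.0], [181.0, 217.0], [179.0, 217.0], [179.0, 216.0], [180.0, 214.0], [184.0, 210.0], [201.0, 194.0], [215.0, 181.0], [216.0, 181.0], [217.0, 182.0]]
```

```bash
python3 - <<'E'
from h import *
np.set_printoptions(precision=4,suppress=True)
P=np.array([[215,181],[201,194],[184,210],[180,214]])-0.35
W=np.array([onz('top',*p,.106)[:2] for p in P]); print(W)
k=np.polyfit(W[:,1],W[:,0],1); d=np.array([k[0],1]);d/=np.linalg.norm(d);print('dir y',d, np.degrees(np.arctan2(-d[0],d[1])))
ends=[onz('top',217,182,.106)[:2],onz('top',179.3,217,.106)[:2]]; print(ends,np.linalg.norm(ends[0]-ends[1]),np.mean(ends,0))
yb=d if d[1]>0 else -d; xb=np.array([yb[1],-yb[0]]); print('xb (back)',xb,'yb',yb)
# rail line in top crop ends
a=onz('top',100+140.5/5-.4,100+518/5-.4,.24)[:2]; b=onz('top',100+518/5-.4,100+175/5-.4,.24)[:2]; dd=(a-b);print('rail',a,b,np.linalg.norm(dd),np.degrees(np.arctan2(-dd[0],dd[1])))
M=W.mean(0); 
for n,u,v,z in(('stage',180.6,183.2,.078),('red1',180.2,173.6,.078),('red2',178.33,191.7,.078),('rail m',*( (np.array([140.5+518,518+175])/10+100-.4)),.24)):
    w=onz('top',u,v,z)[:2]; print(n,w,'behind rear rim edge',(w-M)@xb,'lateral from rim mid',(w-np.mean(ends,0))@yb)
E
```

```text
[[0.56   0.2709]
 [0.5186 0.305 ]
 [0.4683 0.3459]
 [0.4559 0.3554]]
dir y [-0.7759  0.6308] 50.88833255131845
[array([0.5568, 0.2636]), array([0.4464, 0.3548])] 0.14318346181906658 [0.5016 0.3092]
xb (back) [0.6308 0.7759] yb [-0.7759  0.6308]
rail [0.4515 0.4486] [0.6503 0.2848] 0.2575273937419747 50.51912035554805
stage [0.5485 0.3763] behind rear rim edge 0.07436471982068962 lateral from rim mid 0.005861584562673729
red1 [0.5769 0.3822] behind rear rim edge 0.09685962522518347 lateral from rim mid -0.01245454666691209
red2 [0.5228 0.3787] behind rear rim edge 0.060088135552629575 lateral from rim mid 0.027368887727767455
rail m [0.5495 0.3676] behind rear rim edge 0.06823863617909687 lateral from rim mid -0.00035728574364658533
```

```bash
cat >> h.py <<'E'
def rel(p,jaw=None,pos=None,R=None):
    """shift and turn from the present pose to world p, jaw angle deg (world)"""
    s=env.observe(); R=s['tool_rot']; pos=s['position']
    d=R.T@(np.asarray(p)-pos); out=list(np.round(d,4))
    a=np.degrees(np.arctan2(R[1,2],R[0,2]))
    if jaw is not None: out.append(round(float(np.radians(a-jaw)),4))
    print('pos',np.round(pos,4),'jaw',round(a,2),'q6',round(s['q'][5],1),'F',np.round(s['ft_force'],1),'w',round(s['grip_width'],4),'t',round(s['time_s'],2)); print('rel',out)
E
python3 -c "
from h import *
rel([.5157,.3264,.22],140.7)"
```

```text
pos [0.1691 0.5231 0.2448] jaw 72.08 q6 -12.3 F [ 0.4  0.2 -0.2] w 0.0854 t 0.1
rel [np.float64(0.0248), np.float64(-0.3903), np.float64(-0.0805), -1.1977]
```

```bash
python3 -m jog '[[-1,0,-0.2,-0.04,-0.6],[-1,0,-0.2,-0.04,-0.6],[-1,0,-0.2,-0.04,-0.6],[-1,0,-0.2,-0.04,-0.6],[-1,0,-0.39,-0.08,-1.198],[-1,0,-0.39,-0.08,-1.198],[-1,0,-0.39,-0.08,-1.198],[-1,0,-0.39,-0.08,-1.198],[-1,0.025,-0.39,-0.0805,-1.198],[-1,0.025,-0.39,-0.0805,-1.198],[-1,0.025,-0.39,-0.0805,-1.198]]' 40; python3 - <<'E'
from h import *
rel([.5157,.3264,.098],140.7)
cv2.imwrite("pics/top1.png",env.get_image("top")[:,:,::-1]);cv2.imwrite("pics/side1.png",env.get_image("side")[:,:,::-1])
crop(cv2.imread('pics/top1.png'),100,100,260,220,'c1t',5); crop(cv2.imread('pics/side1.png'),215,60,345,210,'c1s',4)
E
```

```text
time_s: 1.2
position: [0.5152, 0.3266, 0.2197]
tool_rot: [[-0.002, -0.635, -0.773], [-0.0, -0.773, 0.635], [-1.0, 0.002, 0.001]]
ft_force: [-0.3, 0.1, 0.0]
grip_width: -0.0002
pos [0.5152 0.3266 0.2197] jaw 140.61 q6 -119.4 F [-0.3  0.1  0. ] w -0.0002 t 1.2
rel [np.float64(0.1217), np.float64(-0.0003), np.float64(-0.0006), -0.0017]
```

View pics/c1t.png

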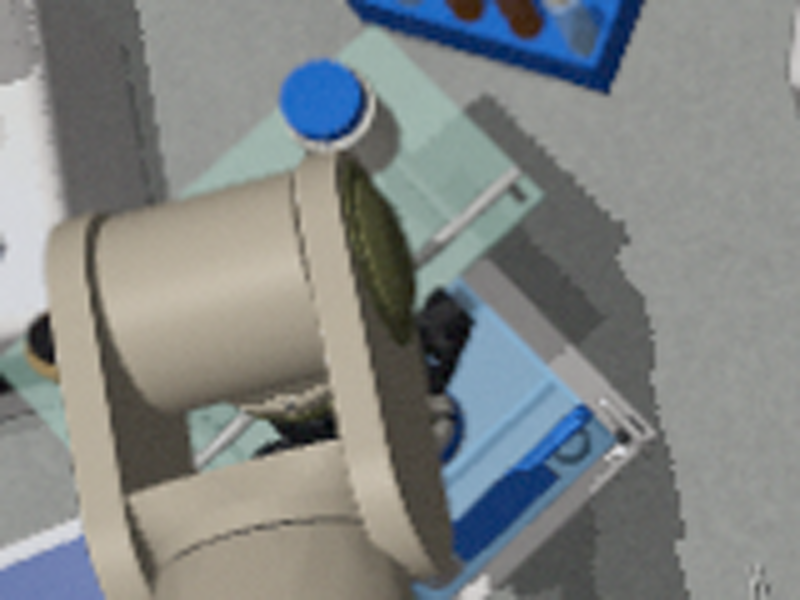

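View pics/c1s.png

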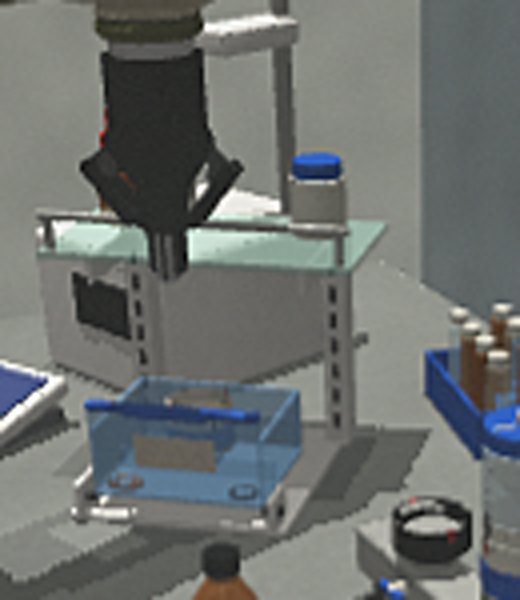

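```bash
python3 -c "
from h import *
print(proj('side',[.5152,.3266,.206]), proj('side',[.5152-.007,.3266-.0085,.206]))"
python3 -m jog '[[-1,0.04,0,0,0],[-1,0.07,0,0,0],[-1,0.09,0,0,0],[-1,0.105,0,0,0],[-1,0.115,0,0,0],[-1,0.122,0,0,0],[-1,0.122,0,0,0]]' 40; python3 - <<'E'
from h import *
cv2.imwrite("pics/side2.png",env.get_image("side")[:,:,::-1])
crop(cv2.imread('pics/side2.png'),215,80,345,210,'c2s',5)
E
```

```text
[257.10813458 129.10595326] [255.90011855 130.17386717]
time_s: 2.0
position: [0.5151, 0.3271, 0.0983]
tool_rot: [[-0.0, -0.633, -0.774], [-0.0, -0.774, 0.633], [-1.0, 0.0, 0.0]]
ft_force: [0.2, 0.4, 0.5]
grip_width: -0.0002
```

View pics/c2s.png

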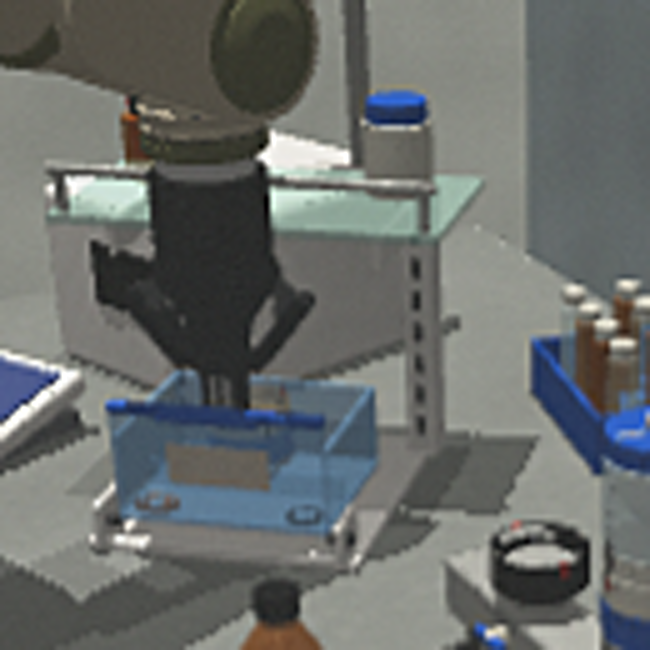

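```bash
python3 -m jog '[[-1,0,0.004,0,0],[-1,0,0.008,0,0],[-1,0,0.012,0,0],[-1,0.001,0.016,0,0],[-1,0.001,0.02,0,0],[-1,0.002,0.024,0,0],[-1,0.003,0.028,0,0],[-1,0.003,0.032,0,0],[-1,0.004,0.036,0,0],[-1,0.005,0.040,0,0],[-1,0.005,0.044,0,0],[-1,0.006,0.048,0,0],[-1,0.006,0.052,0,0]]' 40;  python3 - <<'E'
from h import *
cv2.imwrite("pics/side3.png",env.get_image("side")[:,:,::-1])
crop(cv2.imread('pics/side3.png'),215,80,345,210,'c3s',5)
E
```

```text
time_s: 3.35
position: [0.4846, 0.2878, 0.0937]
tool_rot: [[0.007, -0.634, -0.774], [0.004, -0.774, 0.634], [-1.0, -0.008, -0.003]]
ft_force: [7.0, 8.2, -0.2]
grip_width: 0.0003
```

View pics/c3s.png

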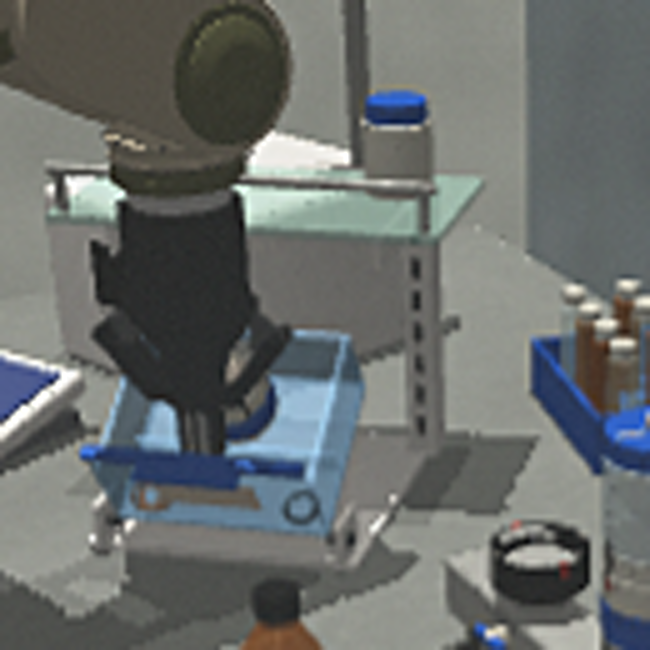

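```bash
python3 -m jog '[[-1,0.0005,0.004,0,0],[-1,0.001,0.008,0,0],[-1,0.001,0.010,0,0],[-1,0.001,0.010,0,0]]' 40;python3 -m jog '[[-1,0,0.003,0,0],[-1,0,0.003,0,0]]' 40
```

```text
time_s: 3.8
position: [0.4793, 0.281, 0.0924]
tool_rot: [[0.009, -0.634, -0.773], [0.007, -0.773, 0.634], [-1.0, -0.011, -0.003]]
ft_force: [12.0, 14.8, -9.8]
grip_width: 0.0001
time_s: 4.0
position: [0.4791, 0.2806, 0.0927]
tool_rot: [[0.014, -0.634, -0.773], [0.011, -0.773, 0.634], [-1.0, -0.018, -0.004]]
ft_force: [17.8, 27.4, -15.2]
grip_width: -0.0004
```

```bash
python3 -m jog '[[-1,0,-0.004,0,0],[-1,0,-0.006,0,0],[-1,-0.04,-0.006,0,0],[-1,-0.09,-0.006,0,0],[-1,-0.13,0.02,0,0],[-1,-0.15,0.06,0,0],[1,-0.15,0.11,0,0],[1,-0.15,0.16,0.05,0],[1,-0.15,0.21,0.1,0],[1,-0.15,0.21,0.1,0]]' 40;  python3 - <<'E'
from h import *
cv2.imwrite("pics/side4.png",env.get_image("side")[:,:,::-1]);cv2.imwrite("pics/top4.png",env.get_image("top")[:,:,::-1])
crop(cv2.imread('pics/side4.png'),215,80,345,210,'c4s',5)
crop(cv2.imread('pics/top4.png'),100,100,260,220,'c4t',5)
E
```

```text
time_s: 5.0
position: [0.2612, 0.1764, 0.2413]
tool_rot: [[0.0, -0.634, -0.773], [0.0, -0.773, 0.634], [-1.0, -0.0, -0.0]]
ft_force: [0.7, 0.4, 1.5]
grip_width: 0.0578
```

View pics/c4s.png

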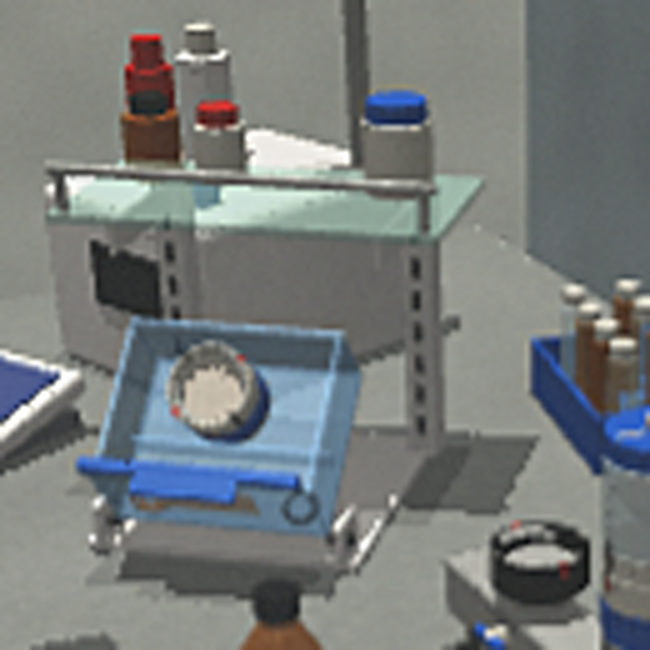

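View pics/c4t.png

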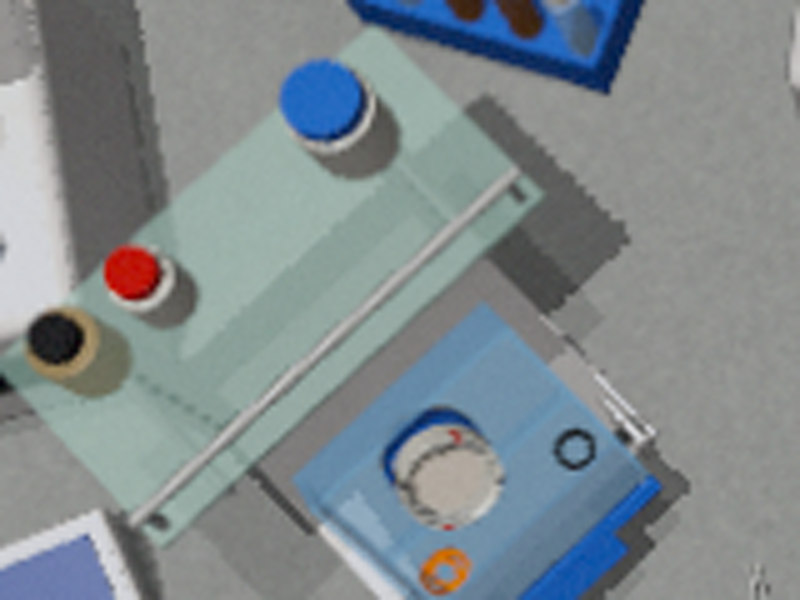

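```bash
python3 - <<'E'
from h import *
np.set_printoptions(precision=4,suppress=True)
def s2(x,y): return (215+(x+.5)/5-.5, 80+(y+.5)/5-.5)
def t2(x,y): return (100+(x+.5)/5-.5, 100+(y+.5)/5-.5)
xb=np.array([.633,.774]);yb=np.array([-.774,.633]); rear=np.array([.5062,.3148])
def show(n,p):
    w=(p[0][:2]-rear); print(n,p,'rackx from rear rim(upright)',w@xb,'lat',w@yb)
show('c',tri(*s2(211,390),*t2(450,475)))
a=tri(*s2(240,357),*t2(456,436)); b=tri(*s2(176,411),*t2(449,527)); show('r1',a);show('r2',b)
m=(a[0]+b[0])/2; show('mid',(m,0)); print(np.linalg.norm(a[0]-b[0]))
E
```

```text
c (array([0.5108, 0.3361, 0.1069]), np.float64(0.003578785108730987)) rackx from rear rim(upright) 0.019415257700714474 lat 0.009899843540783939
r1 (array([0.5298, 0.3294, 0.1289]), np.float64(0.0025042041527584616)) rackx from rear rim(upright) 0.02624804751385614 lat -0.009039281553602774
r2 (array([0.4839, 0.3345, 0.0975]), np.float64(0.0009398974945424421)) rackx from rear rim(upright) 0.0011030583183238795 lat 0.029704271806773208
mid (array([0.5069, 0.3319, 0.1132]), 0) rackx from rear rim(upright) 0.013675552916089989 lat 0.010332495126585201
0.05580992758182911
```

```bash
python3 - <<'E'
from h import *
np.set_printoptions(precision=4,suppress=True)
def s2(x,y): return (215+(x+.5)/5-.5, 80+(y+.5)/5-.5)
def t2(x,y): return (100+(x+.5)/5-.5, 100+(y+.5)/5-.5)
xb=np.array([.633,.774]);yb=np.array([-.774,.633]); rear=np.array([.5062,.3148])
for n,p in (('r',tri(*s2(438,236),*t2(543,191))),('l',tri(*s2(46,217),*t2(165,545))),('r',(onz('top',*t2(543,191),.205),0)),('l',(onz('top',*t2(165,545),.205),0))):
    w=(p[0][:2]-rear); print(n,p,w@xb,w@yb)
E
```

```text
r (array([0.6526, 0.2804, 0.2061]), np.float64(0.0018841484965825485)) 0.06608594911222698 -0.1350992112517115
l (array([0.4428, 0.4496, 0.2032]), np.float64(0.0023095169975071344)) 0.06421641921128826 0.13445564915712344
r (array([0.6539, 0.2804, 0.205 ]), 0) 0.06689977778810977 -0.136058419688047
l (array([0.4437, 0.4486, 0.205 ]), 0) 0.06399818599499142 0.1331170581524826
```

```bash
python3 -c "
from h import *
rel([.510,.3337,.100],140.7)"
```

```text
pos [0.2594 0.1765 0.2415] jaw 140.77 q6 -128.5 F [-0.4  0.3 -0.5] w 0.0725 t 5.1
rel [np.float64(0.1415), np.float64(-0.2802), np.float64(-0.0947), 0.0013]
```

```bash
python3 -m jog '[[0.69,0,-0.08,-0.03,0],[0.69,0,-0.16,-0.06,0],[0.69,0,-0.24,-0.09,0],[0.69,0,-0.24,-0.09,0],[0.69,0,-0.27,-0.0945,0],[0.69,0,-0.28,-0.0945,0],[0.69,0,-0.28,-0.0945,0],[0.69,0.03,-0.28,-0.0945,0],[0.69,0.06,-0.28,-0.0945,0],[0.69,0.07,-0.28,-0.0945,0],[0.69,0.07,-0.28,-0.0945,0]]' 40;  python3 - <<'E'
from h import *
rel([.510,.3337,.100],140.7)
cv2.imwrite("pics/side5.png",env.get_image("side")[:,:,::-1]);
crop(cv2.imread('pics/side5.png'),215,80,345,210,'c5s',5)
E
```

```text
time_s: 6.2
position: [0.514, 0.3336, 0.1706]
tool_rot: [[-0.002, -0.633, -0.774], [-0.001, -0.774, 0.633], [-1.0, 0.002, 0.001]]
ft_force: [1.4, 0.3, 1.0]
grip_width: 0.0723
pos [0.514  0.3336 0.1706] jaw 140.7 q6 -118.8 F [1.4 0.3 1. ] w 0.0723 t 6.2
rel [np.float64(0.0706), np.float64(0.0023), np.float64(0.0031), 0.0001]
```

View pics/c5s.png

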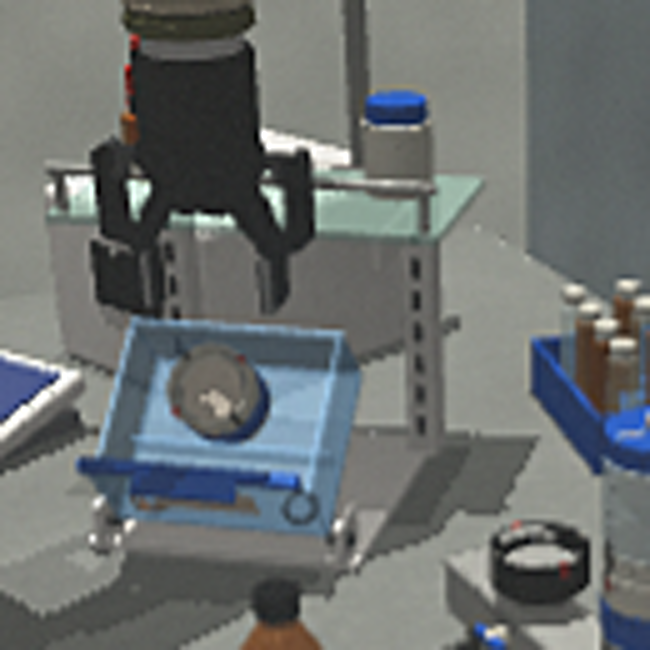

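```bash
python3 -m jog '[[0.69,0.02,0.002,0.003,0],[0.69,0.035,0.002,0.003,0],[0.69,0.045,0.002,0.003,0],[0.69,0.05,0.002,0.003,0],[0.69,0.05,0.002,0.003,0]]' 40;  python3 - <<'E'
from h import *
rel([.510,.3337,.100],140.7)
cv2.imwrite("pics/side6.png",env.get_image("side")[:,:,::-1]);
crop(cv2.imread('pics/side6.png'),215,80,345,210,'c6s',5)
E
```

```text
time_s: 6.75
position: [0.5111, 0.3344, 0.1217]
tool_rot: [[0.0, -0.633, -0.774], [0.0, -0.774, 0.633], [-1.0, -0.0, -0.0]]
ft_force: [0.0, -0.3, -0.2]
grip_width: 0.072
pos [0.5111 0.3344 0.1217] jaw 140.72 q6 -118.6 F [ 0.  -0.3 -0.2] w 0.072 t 6.75
rel [np.float64(0.0217), np.float64(0.0013), np.float64(0.0004), 0.0003]
```

View pics/c6s.png

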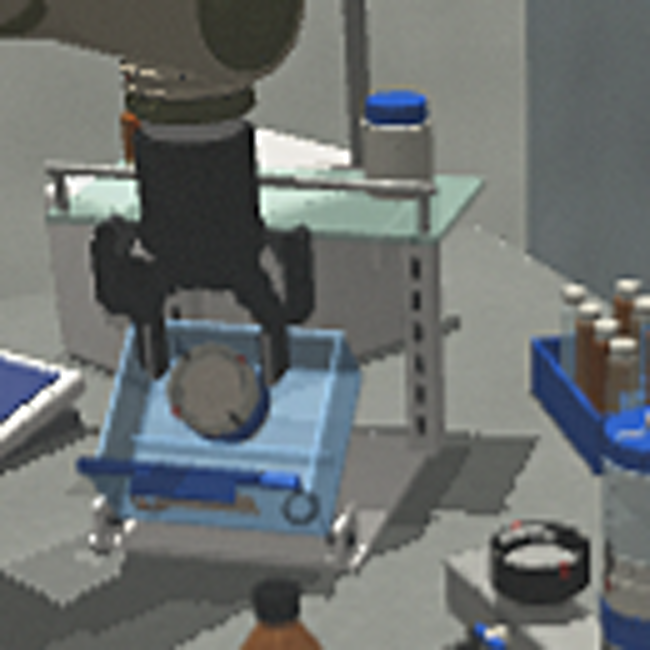

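```bash
python3 -m jog '[[0.69,0.012,0.001,0,0],[0.69,0.022,0.001,0,0],[0.69,0.022,0.001,0,0],[0,0.022,0.001,0,0],[0,0.022,0.001,0,0],[0,0.022,0.001,0,0],[-0.5,0.022,0.001,0,0],[-0.5,0.022,0.001,0,0],[-0.5,0.022,0.001,0,0]]' 40;  python3 - <<'E'
from h import *
rel([.510,.3337,.100],140.7)
cv2.imwrite("pics/side7.png",env.get_image("side")[:,:,::-1]);
crop(cv2.imread('pics/side7.png'),215,80,345,210,'c7s',5)
E
```

```text
time_s: 7.7
position: [0.5103, 0.3336, 0.0994]
tool_rot: [[0.0, -0.633, -0.774], [0.0, -0.774, 0.633], [-1.0, -0.0, -0.0]]
ft_force: [-1.4, -1.5, 0.1]
grip_width: 0.0566
pos [0.5103 0.3336 0.0994] jaw 140.72 q6 -118.7 F [-1.4 -1.5  0.1] w 0.0566 t 7.7
rel [np.float64(-0.0006), np.float64(0.0001), np.float64(0.0002), 0.0004]
```

View pics/c7s.png

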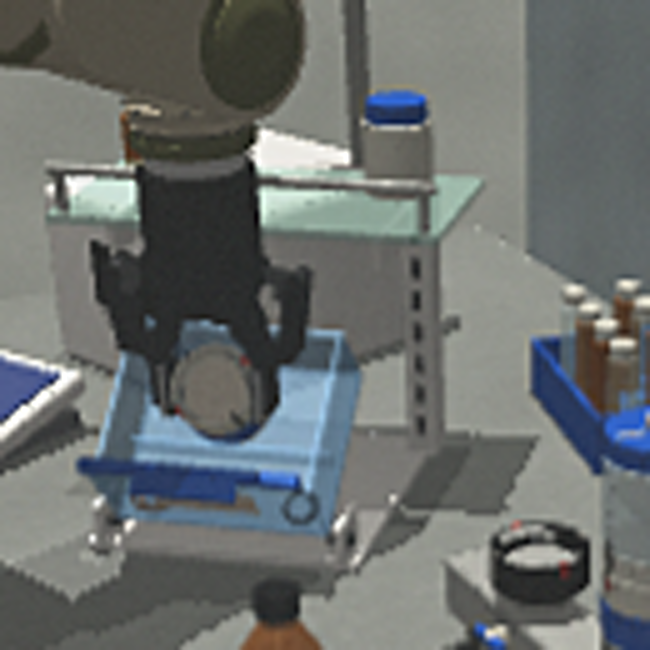

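```bash
python3 -m jog '[[-0.5,-0.005,0.004,0,0],[-0.5,-0.015,0.012,0,0],[-0.5,-0.03,0.025,0,0],[-0.5,-0.05,0.042,0,0],[-0.5,-0.07,0.06,0,0],[-0.5,-0.08,0.068,0,0],[-0.5,-0.08,0.068,0,0]]' 60;  python3 - <<'E'
from h import *
rel([.40,.22,.15],140.7)
cv2.imwrite("pics/side8.png",env.get_image("side")[:,:,::-1]);cv2.imwrite("pics/top8.png",env.get_image("top")[:,:,::-1]);
crop(cv2.imread('pics/side8.png'),215,80,345,210,'c8s',5);crop(cv2.imread('pics/top8.png'),120,130,320,270,'c8t',4)
E
```

```text
time_s: 8.45
position: [0.4672, 0.2806, 0.1812]
tool_rot: [[0.003, -0.634, -0.774], [0.001, -0.774, 0.634], [-1.0, -0.003, -0.002]]
ft_force: [0.0, 0.2, -1.0]
grip_width: 0.0564
pos [0.4672 0.2806 0.1812] jaw 140.68 q6 -122.1 F [ 0.   0.2 -1. ] w 0.0564 t 8.45
rel [np.float64(0.0309), np.float64(0.0896), np.float64(0.0137), -0.0003]
```

View pics/c8s.png

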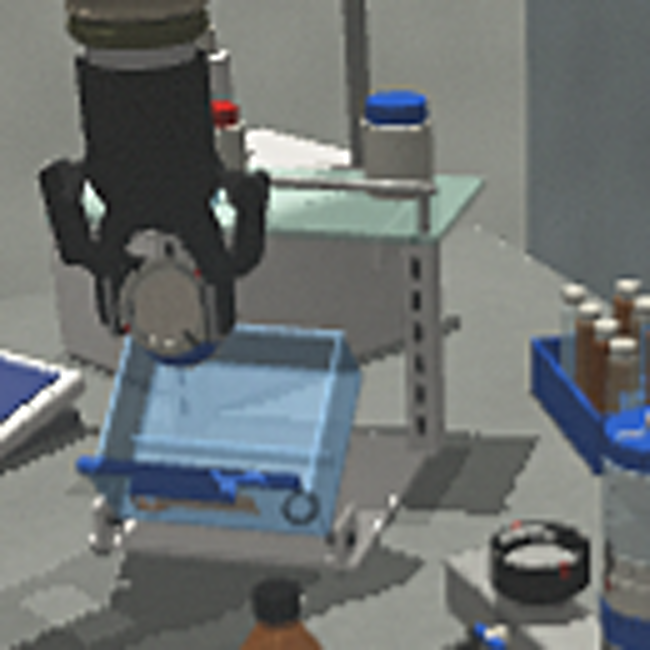

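View pics/c8t.png

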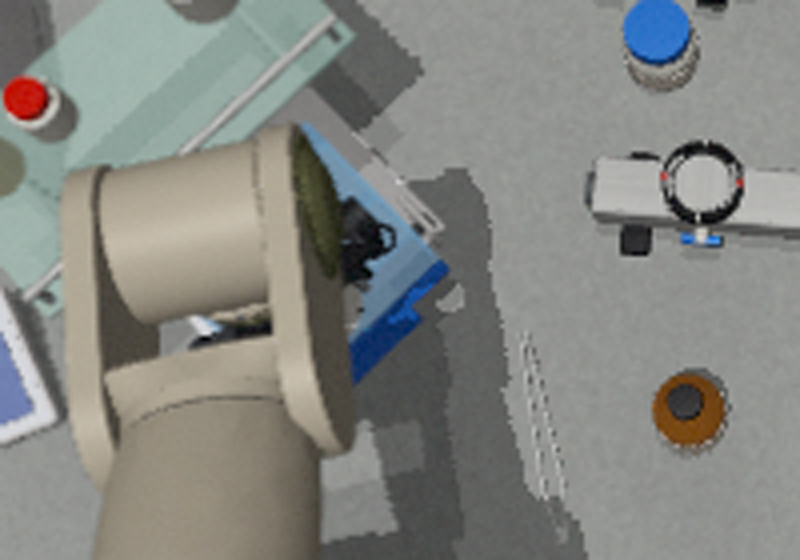

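```bash
python3 - <<'E'
from h import *
for p in [(251,213),(262,265),(292,233),(345,238),(414,236)]: print(p,onz('top',*p,.004).round(3))
rel([.35,.22,.12],140.7)
E
```

```text
(251, 213) [0.493 0.172 0.004]
(262, 265) [0.342 0.12  0.004]
(292, 233) [0.445 0.042 0.004]
(345, 238) [ 0.446 -0.118  0.004]
(414, 236) [ 0.472 -0.323  0.004]
pos [0.4672 0.2811 0.1791] jaw 140.71 q6 -122.1 F [-0.2 -0.7 -1.8] w 0.0563 t 8.55
rel [np.float64(0.0591), np.float64(0.1215), np.float64(0.0521), 0.0001]
```

```bash
python3 -m jog '[[-0.5,0,0.05,0.02,0],[-0.5,0,0.1,0.05,0],[-0.5,0.03,0.12,0.06,0],[-0.5,0.06,0.12,0.06,0],[-0.5,0.09,0.12,0.06,0],[-0.5,0.12,0.12,0.06,0],[-0.5,0.133,0.12,0.06,0],[-0.5,0.133,0.12,0.06,0]]' 60;  python3 - <<'E'
from h import *
rel([.35,.22,.12],140.7)
cv2.imwrite("pics/side9.png",env.get_image("side")[:,:,::-1])
crop(cv2.imread('pics/side9.png'),135,100,265,230,'c9s',5)
E
```

```text
time_s: 9.35
position: [0.344, 0.226, 0.0443]
tool_rot: [[-0.005, -0.633, -0.774], [-0.001, -0.774, 0.633], [-1.0, 0.004, 0.003]]
ft_force: [0.1, -0.5, -0.3]
grip_width: 0.0561
pos [0.344  0.226  0.0443] jaw 140.73 q6 -124.0 F [ 0.1 -0.5 -0.3] w 0.0561 t 9.35
rel [np.float64(-0.0757), np.float64(0.0012), np.float64(-0.0083), 0.0004]
```

View pics/c9s.png

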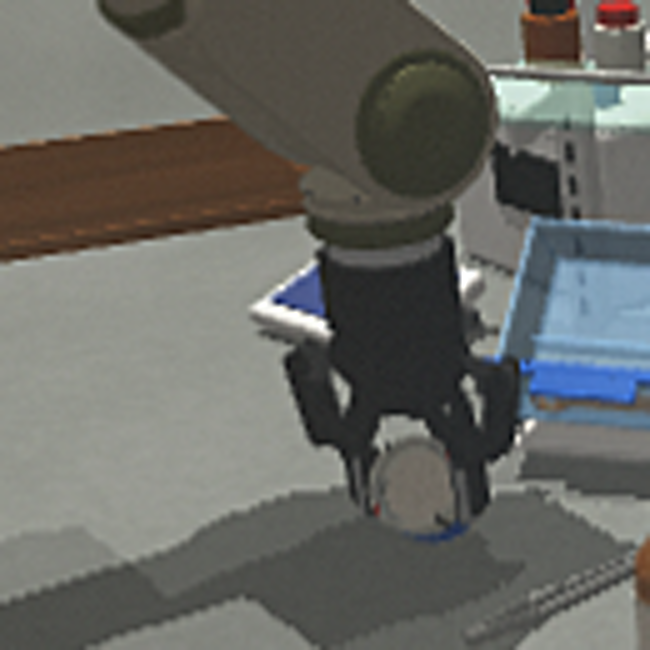

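```bash
python3 -m jog '[[-0.5,0.004,0,0,0],[-0.5,0.007,0,0,0],[-0.5,0.010,0,0,0],[-0.5,0.010,0,0,0]]' 20
```

```text
time_s: 9.8
position: [0.3448, 0.2261, 0.0363]
tool_rot: [[0.0, -0.633, -0.774], [0.0, -0.774, 0.633], [-1.0, -0.0, -0.0]]
ft_force: [-0.7, 0.3, -1.1]
grip_width: 0.0564
```

```bash
python3 -m jog '[[-0.5,0.002,0,0,0],[-0.5,0.004,0,0,0],[-0.5,0.006,0,0,0],[-0.5,0.006,0,0,0]]' 20
```

```text
time_s: 10.2
position: [0.345, 0.2262, 0.0329]
tool_rot: [[0.003, -0.633, -0.774], [0.001, -0.774, 0.633], [-1.0, -0.003, -0.002]]
ft_force: [-11.0, -5.2, 49.6]
grip_width: 0.0563
```

```bash
python3 -m jog '[[-0.5,-0.0025,-0.003,0,0],[-0.5,-0.0035,-0.006,0,0],[-0.5,-0.004,-0.009,0,0],[-0.5,-0.004,-0.012,0,0],[-0.5,-0.004,-0.012,0,0]]' 20;  python3 - <<'E'
from h import *
rel([.35,.22,.12],140.7)
cv2.imwrite("pics/side10.png",env.get_image("side")[:,:,::-1])
crop(cv2.imread('pics/side10.png'),135,100,265,230,'c10s',5)
E
```

```text
time_s: 10.7
position: [0.3521, 0.2356, 0.0342]
tool_rot: [[-0.001, -0.633, -0.774], [-0.0, -0.774, 0.633], [-1.0, 0.001, 0.001]]
ft_force: [-2.2, 0.6, 7.0]
grip_width: 0.0561
pos [0.3521 0.2356 0.0342] jaw 140.72 q6 -123.1 F [-2.2  0.6  7. ] w 0.0561 t 10.7
rel [np.float64(-0.0858), np.float64(0.0135), np.float64(-0.0082), 0.0003]
```

View pics/c10s.png

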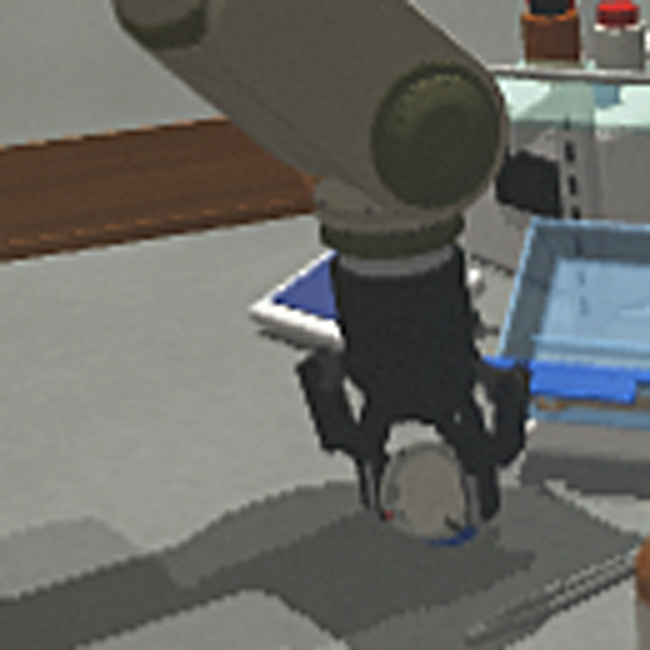

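```bash
python3 -m jog '[[0.45,-0.0005,0,0,0],[0.6,-0.0005,0,0,0],[0.7,-0.0005,0,0,0],[0.7,-0.0005,0,0,0],[0.7,-0.03,0.0,0,0],[0.7,-0.07,0.0,0,0],[-1,-0.11,0.02,0,0],[-1,-0.11,0.06,0,0],[-1,-0.11,0.09,0,0],[-1,-0.11,0.09,0,0]]' 20;  python3 - <<'E'
from h import *
rel([.35,.22,.12],140.7)
cv2.imwrite("pics/side11.png",env.get_image("side")[:,:,::-1])
cv2.imwrite("pics/top11.png",env.get_image("top")[:,:,::-1])
crop(cv2.imread('pics/side11.png'),135,100,265,230,'c11s',5)
crop(cv2.imread('pics/top11.png'),130,160,290,280,'c11t',5)
E
```

```text
time_s: 11.75
position: [0.293, 0.1643, 0.1444]
tool_rot: [[-0.001, -0.634, -0.773], [-0.0, -0.773, 0.634], [-1.0, 0.001, 0.001]]
ft_force: [-0.2, 0.6, -0.5]
grip_width: 0.0141
pos [0.293  0.1643 0.1444] jaw 140.63 q6 -131.8 F [-0.2  0.6 -0.5] w 0.0141 t 11.75
rel [np.float64(0.0243), np.float64(-0.0792), np.float64(-0.0087), -0.0013]
```

View pics/c11s.png

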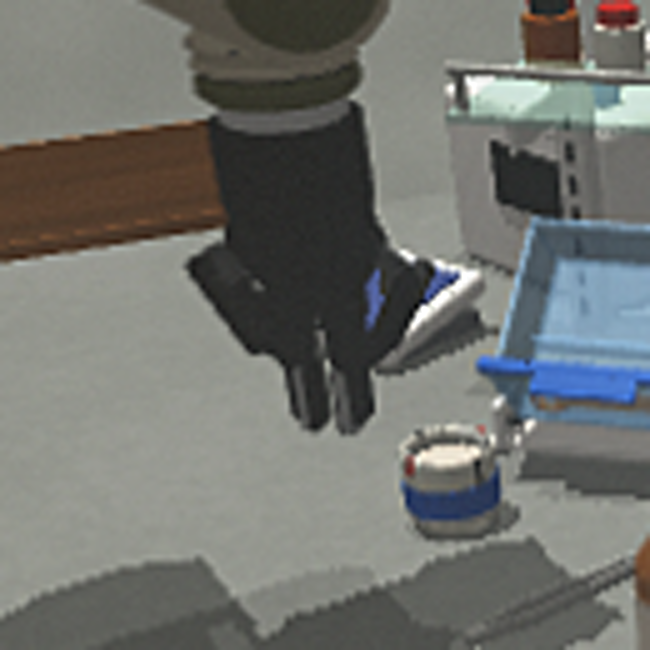

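View pics/c11t.png

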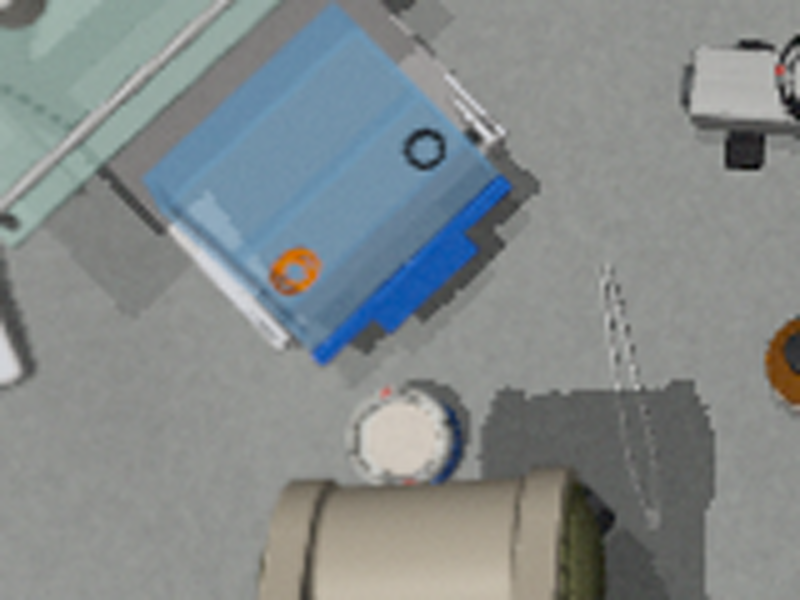

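```bash
cat > st.py <<'E'
from h import *
np.set_printoptions(precision=4,suppress=True)
E
python3 - <<'E'
from st import *
def t2(x,y): return (130+(x+.5)/5-.5, 160+(y+.5)/5-.5)
def s2(x,y): return (135+(x+.5)/5-.5, 100+(y+.5)/5-.5)
a=onz('top',*t2(387,393),.054);b=onz('top',*t2(409,483),.054);print(a,b,(a+b)/2,np.linalg.norm(a-b), 'y line deg',np.degrees(np.arctan2(*(a-b)[1::-1])))
print('circ',onz('top',*t2(403,438),.054))
# mask
t=cv2.imread('pics/top11.png'); h=cv2.cvtColor(t,cv2.COLOR_BGR2HSV).astype(int); 
m=((h[...,1]<45)&(h[...,2]>165)).astype(np.uint8); q=np.zeros_like(m); q[234:262,197:226]=m[234:262,197:226]
n,l,s,c=cv2.connectedComponentsWithStats(q); i=1+np.argmax(s[1:,4]); ys,xs=np.nonzero(l==i)
e=cv2.minEnclosingCircle(np.stack([xs,ys],1).astype(np.float32)); print(s[i],c[i],e,onz('top',*e[0],.054),onz('top',*c[i],.05))
ra=tri(*s2(480,430),*t2(387,393)); rb=tri(*s2(408,466),*t2(409,483)); print(ra,rb,(ra[0]+rb[0])/2)
rel([.35,.22,.12],140.7)
E
```

```text
[0.3997 0.2813 0.054 ] [0.3499 0.2611 0.054 ] [0.3748 0.2712 0.054 ] 0.0537850196951713 y line deg 22.095140140071234
circ [0.375  0.2683 0.054 ]
[200 238  19  19 231] [209.4935 246.8615] ((209.0, 247.0), 10.000100135803223) [0.3752 0.2718 0.054 ] [0.376  0.2714 0.05  ]
(array([0.3992, 0.2818, 0.0525]), np.float64(0.0012345545425535814)) (array([0.3489, 0.2628, 0.0477]), np.float64(0.0025397954909067337)) [0.374  0.2723 0.0501]
pos [0.2957 0.1656 0.1446] jaw 140.65 q6 -131.7 F [0.2 0.4 0.5] w 0.0008 t 11.85
rel [np.float64(0.0247), np.float64(-0.0764), np.float64(-0.0075), -0.0009]
```

```bash
python3 -c "
from st import *
rel([.375,.2712,.031],140.7)"

```

```text
pos [0.2957 0.1656 0.1446] jaw 140.65 q6 -131.7 F [0.2 0.4 0.5] w 0.0008 t 11.85
rel [np.float64(0.1137), np.float64(-0.1318), np.float64(0.0057), -0.0009]
```

```bash
python3 -m jog '[[0.75,0,-0.04,0.002,0],[0.75,0,-0.08,0.005,0],[0.75,0,-0.12,0.0055,0],[0.75,0,-0.132,0.0055,0],[0.75,0,-0.132,0.0055,0],[0.75,0.04,-0.132,0.0055,0],[0.75,0.06,-0.132,0.0055,0],[0.75,0.06,-0.132,0.0055,0]]' 20;  python3 - <<'E'
from st import *
rel([.375,.2712,.031],140.7)
cv2.imwrite("pics/side12.png",env.get_image("side")[:,:,::-1])
crop(cv2.imread('pics/side12.png'),135,100,265,230,'c12s',5)
E
```

```text
time_s: 12.65
position: [0.3728, 0.2702, 0.0824]
tool_rot: [[-0.006, -0.633, -0.774], [-0.002, -0.774, 0.633], [-1.0, 0.005, 0.003]]
ft_force: [-0.2, -1.0, 0.2]
grip_width: 0.0746
pos [0.3728 0.2702 0.0824] jaw 140.69 q6 -119.5 F [-0.2 -1.   0.2] w 0.0746 t 12.65
rel [np.float64(0.0514), np.float64(-0.0024), np.float64(-0.0012), -0.0001]
```

View pics/c12s.png

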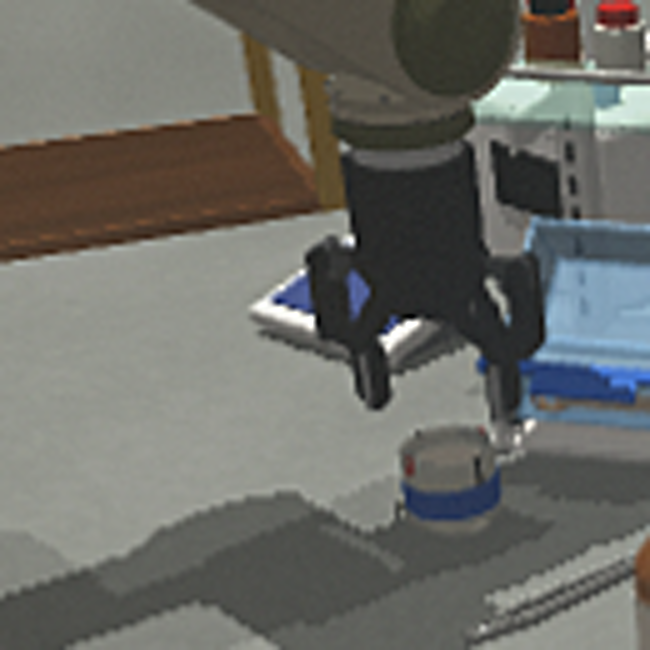

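```bash
python3 -c "
from st import *
for z in(.054,.03,.0): print(proj('side',[.375,.2712,z]))
print(proj('side',[.3728,.2702,.068]))"

```

```text
[224.0593 188.0593]
[224.986  194.9293]
[226.1181 203.3402]
[222.8914 184.262 ]
```

```bash
python3 -m jog '[[0.75,0.02,-0.0015,-0.001,0],[0.75,0.04,-0.0015,-0.001,0],[0.75,0.051,-0.0015,-0.001,0],[0.75,0.051,-0.0015,-0.001,0],[0.2,0.051,-0.0015,-0.001,0],[0,0.051,-0.0015,-0.001,0],[0,0.051,-0.0015,-0.001,0],[-0.5,0.051,-0.0015,-0.001,0],[-0.5,0.051,-0.0015,-0.001,0]]' 60
```

```text
time_s: 13.6
position: [0.377, 0.272, 0.035]
tool_rot: [[0.002, -0.633, -0.774], [0.001, -0.774, 0.633], [-1.0, -0.002, -0.001]]
ft_force: [-0.9, -2.0, 6.8]
grip_width: 0.056
```

```bash
python3 -m jog '[[-0.5,-0.03,0,0,0],[-0.5,-0.06,0,0,0],[-0.5,-0.1,0,0,0],[-0.5,-0.1,0,0,0],[-0.5,-0.1,0,0,0]]' 60; python3 - <<'E'
from st import *
rel([.601,.0445,.20],140.7-111.1)
cv2.imwrite("pics/side13.png",env.get_image("side")[:,:,::-1])
crop(cv2.imread('pics/side13.png'),135,80,265,210,'c13s',5)
E
```

```text
time_s: 14.1
position: [0.3765, 0.2719, 0.1344]
tool_rot: [[0.003, -0.633, -0.774], [0.001, -0.774, 0.633], [-1.0, -0.002, -0.001]]
ft_force: [-0.6, 0.9, -2.7]
grip_width: 0.0565
pos [0.3765 0.2719 0.1344] jaw 140.72 q6 -119.5 F [-0.6  0.9 -2.7] w 0.0565 t 14.1
rel [np.float64(-0.0652), np.float64(0.0337), np.float64(-0.3178), 1.9394]
```

View pics/c13s.png

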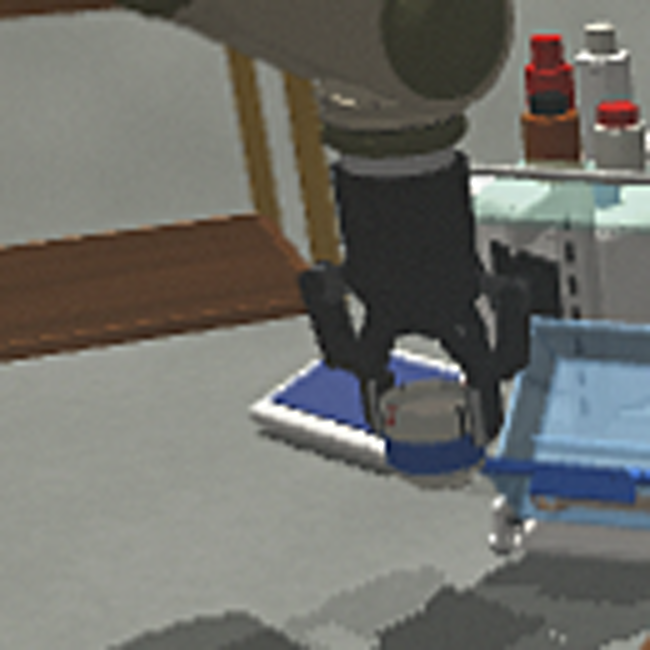

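```bash
python3 -m jog '[[-0.5,-0.03,0,0,0],[-0.5,-0.065,0.0,-0.03,0.15],[-0.5,-0.065,0.01,-0.07,0.3],[-0.5,-0.065,0.01,-0.11,0.45],[-0.5,-0.065,0.02,-0.15,0.6],[-0.5,-0.065,0.02,-0.19,0.75],[-0.5,-0.065,0.03,-0.23,0.9],[-0.5,-0.065,0.03,-0.27,1.05],[-0.5,-0.065,0.0335,-0.3,1.2],[-0.5,-0.065,0.0335,-0.318,1.35],[-0.5,-0.065,0.0335,-0.318,1.5],[-0.5,-0.065,0.0335,-0.318,1.65],[-0.5,-0.065,0.0335,-0.318,1.8],[-0.5,-0.065,0.0335,-0.318,1.94],[-0.5,-0.065,0.0335,-0.318,1.94],[-0.5,-0.065,0.0335,-0.318,1.94]]' 60; python3 - <<'E'
from st import *
rel([.601,.0445,.20],140.7-111.1)
cv2.imwrite("pics/side14.png",env.get_image("side")[:,:,::-1])
cv2.imwrite("pics/top14.png",env.get_image("top")[:,:,::-1])
crop(cv2.imread('pics/side14.png'),260,110,390,240,'c14s',5)
crop(cv2.imread('pics/top14.png'),240,120,370,220,'c14t',5)
E
```

```text
time_s: 15.75
position: [0.6011, 0.0446, 0.1973]
tool_rot: [[-0.002, -0.497, 0.868], [0.0, 0.868, 0.497], [-1.0, 0.001, -0.002]]
ft_force: [0.7, 0.2, -1.0]
grip_width: 0.0565
pos [0.6011 0.0446 0.1973] jaw 29.78 q6 -36.8 F [ 0.7  0.2 -1. ] w 0.0565 t 15.75
rel [np.float64(-0.0027), np.float64(-0.0001), np.float64(-0.0001), 0.0031]
```

View pics/c14s.png

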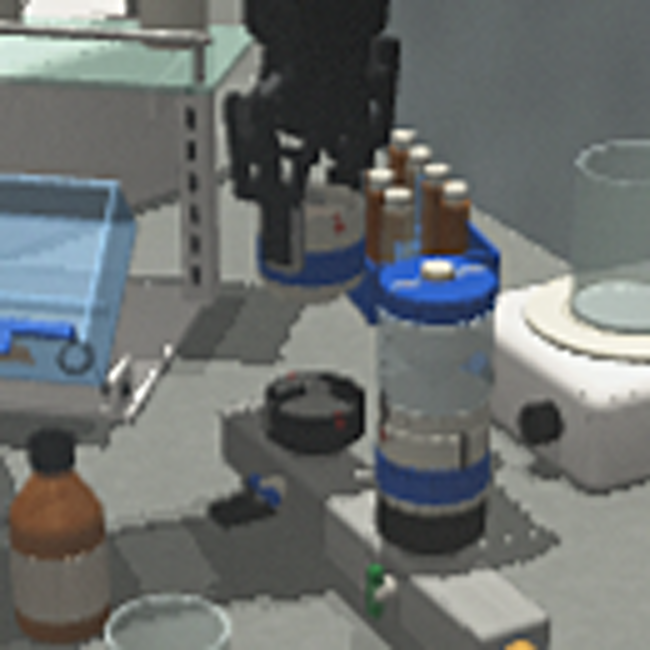

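View pics/c14t.png

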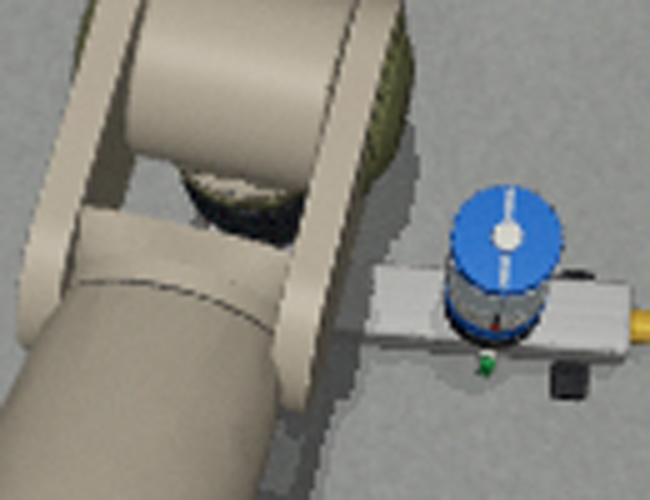

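```bash
python3 - <<'E'
from st import *
print(proj('side',[.601,.0445,.187]),proj('side',[.601,.0445,.085]), proj('side',[.603,.0445,.187])-proj('side',[.601,.0445,.187]),proj('side',[.601,.0465,.187])-proj('side',[.601,.0445,.187]))
# edges of band / base black in side
t=cv2.imread('pics/side14.png'); h=cv2.cvtColor(t,cv2.COLOR_BGR2HSV).astype(int)
for v in (161,162,163,164,165): print(v,[(u,int(h[v,u,0]),int(h[v,u,1]),int(h[v,u,2])) for u in list(range(308,315))+list(range(331,338))])
for v in (192,194,196): print(v,[(u,int(h[v,u,2])) for u in list(range(309,317))+list(range(329,338))])
E
```

```text
[322.4004 159.6074] [322.4805 192.9118] [ 0.648  -0.1315] [-0.3409 -0.245 ]
161 [(308, 41, 13, 154), (309, 45, 13, 154), (310, 36, 16, 163), (311, 109, 62, 111), (312, 108, 127, 62), (313, 100, 38, 40), (314, 60, 13, 40), (331, 110, 144, 83), (332, 110, 152, 79), (333, 116, 88, 101), (334, 5, 95, 75), (335, 13, 156, 72), (336, 17, 102, 80), (337, 18, 101, 88)]
162 [(308, 40, 10, 151), (309, 43, 15, 155), (310, 38, 19, 164), (311, 106, 44, 121), (312, 109, 118, 80), (313, 100, 12, 63), (314, 45, 15, 66), (331, 110, 138, 85), (332, 111, 138, 76), (333, 110, 174, 145), (334, 116, 106, 113), (335, 171, 37, 69), (336, 115, 78, 101), (337, 112, 85, 111)]
163 [(308, 43, 12, 151), (309, 38, 13, 154), (310, 35, 17, 161), (311, 107, 37, 124), (312, 109, 130, 86), (313, 109, 83, 77), (314, 109, 25, 81), (331, 111, 147, 80), (332, 111, 136, 77), (333, 110, 179, 111), (334, 111, 169, 143), (335, 112, 147, 109), (336, 111, 159, 128), (337, 111, 177, 187)]
164 [(308, 43, 12, 154), (309, 34, 13, 155), (310, 33, 15, 157), (311, 42, 10, 126), (312, 110, 88, 87), (313, 111, 142, 81), (314, 113, 121, 84
[... 329 characters left out ...]
 89), (333, 110, 143, 93), (334, 112, 137, 84), (335, 111, 157, 99), (336, 110, 196, 198), (337, 110, 192, 209)]
192 [(309, 88), (310, 114), (311, 93), (312, 72), (313, 63), (314, 42), (315, 41), (316, 60), (329, 66), (330, 49), (331, 38), (332, 21), (333, 149), (334, 162), (335, 146), (336, 67), (337, 63)]
194 [(309, 90), (310, 90), (311, 93), (312, 79), (313, 67), (314, 45), (315, 38), (316, 40), (329, 43), (330, 39), (331, 39), (332, 26), (333, 150), (334, 166), (335, 123), (336, 62), (337, 101)]
196 [(309, 87), (310, 89), (311, 94), (312, 92), (313, 56), (314, 40), (315, 41), (316, 40), (329, 42), (330, 42), (331, 32), (332, 33), (333, 151), (334, 166), (335, 120), (336, 88), (337, 122)]
```

```bash
python3 -m jog '[[-0.5,0.02,-0.0017,0,0],[-0.5,0.04,-0.0017,0,0],[-0.5,0.052,-0.0017,0,0],[-0.5,0.056,-0.0017,0,0],[-0.5,0.058,-0.0017,0,0],[-0.5,0.058,-0.0017,0,0]]' 60; python3 -m jog '[[-0.5,0.001,0,0,0],[-0.5,0.002,0,0,0],[-0.5,0.003,0,0,0],[-0.5,0.004,0,0,0],[-0.5,0.004,0,0,0]]'
```

```text
time_s: 16.45
position: [0.6025, 0.0431, 0.1408]
tool_rot: [[0.001, -0.494, 0.87], [-0.0, 0.87, 0.494], [-1.0, -0.001, 0.001]]
ft_force: [0.8, 0.9, -1.2]
grip_width: 0.0562
time_s: 16.95
position: [0.6021, 0.0431, 0.1362]
tool_rot: [[-0.0, -0.493, 0.87], [0.0, 0.87, 0.493], [-1.0, 0.0, -0.0]]
ft_force: [-0.4, -0.2, -1.7]
grip_width: 0.0565
```

```bash
python3 -m jog '[[-0.5,0.001,0,0,0],[-0.5,0.002,0,0,0],[-0.5,0.003,0,0,0],[-0.5,0.003,0,0,0]]' 60; python3 -c "
from st import *
s=env.observe();print(s['ft_force'],s['wrist_torque'])"; python3 -m jog '[[-0.5,0.001,0,0,0],[-0.5,0.002,0,0,0],[-0.5,0.003,0,0,0],[-0.5,0.003,0,0,0]]'
```

```text
time_s: 17.35
position: [0.6021, 0.0431, 0.1331]
tool_rot: [[-0.0, -0.493, 0.87], [0.0, 0.87, 0.493], [-1.0, 0.0, -0.0]]
ft_force: [-0.8, -0.5, -1.3]
grip_width: 0.0561
[-0.7937 -0.5279 -1.2732] [ 0.0014  0.0352 -0.0043]
time_s: 17.75
position: [0.6021, 0.0432, 0.1301]
tool_rot: [[-0.0, -0.493, 0.87], [0.0, 0.87, 0.493], [-1.0, 0.0, -0.0]]
ft_force: [-0.1, 0.1, -2.3]
grip_width: 0.0565
```

```bash
python3 -m jog '[[-0.5,0.001,0,0,0],[-0.5,0.002,0,0,0],[-0.5,0.003,0,0,0],[-0.5,0.004,0,0,0],[-0.5,0.004,0,0,0]]' 60;  python3 -m jog '[[-0.5,0.001,0,0,0],[-0.5,0.0015,0,0,0],[-0.5,0.0015,0,0,0]]'
```

```text
time_s: 18.25
position: [0.6021, 0.0432, 0.1261]
tool_rot: [[-0.0, -0.493, 0.87], [0.0, 0.87, 0.493], [-1.0, 0.0, -0.0]]
ft_force: [-0.7, -0.8, -0.9]
grip_width: 0.0563
time_s: 18.55
position: [0.6022, 0.0432, 0.1251]
tool_rot: [[0.0, -0.493, 0.87], [-0.0, 0.87, 0.493], [-1.0, -0.0, 0.0]]
ft_force: [-0.0, -0.0, 1.7]
grip_width: 0.0563
```

```bash
python3 -m jog '[[-0.5,0.0002,0,0,0],[-0.5,0.0002,0,0,0.1],[-0.5,0.0002,0,0,0.22],[-0.5,0.0002,0,0,0.34],[-0.5,0.0002,0,0,0.46],[-0.5,0.0002,0,0,0.5],[-0.5,0.0002,0,0,0.5]]' 80; python3 -c "
from st import *
s=env.observe();print(s['ft_force'],s['wrist_torque'],s['q'][5])"
```

```text
time_s: 19.25
position: [0.6026, 0.043, 0.1252]
tool_rot: [[0.001, -0.016, 1.0], [-0.0, 1.0, 0.016], [-1.0, -0.0, 0.001]]
ft_force: [-0.2, -0.7, 5.2]
grip_width: 0.0563
[-0.2051 -0.7164  5.2276] [-0.0423  0.0852 -0.1125] -8.023188201368338
```

```bash
python3 -m jog '[[-0.5,0,0,0,0.13],[-0.5,0,0,0,0.26],[-0.5,0,0,0,0.39],[-0.5,0,0,0,0.52],[-0.5,0,0,0,0.65],[-0.5,0,0,0,0.78],[-0.5,0,0,0,0.9],[-0.5,0,0,0,0.95],[-0.5,0,0,0,0.95]]' 80; python3 -c "
from st import *
s=env.observe();print(s['ft_force'],s['wrist_torque'],s['q'][5])"
```

```text
time_s: 20.15
position: [0.602, 0.0435, 0.1252]
tool_rot: [[-0.0, 0.804, 0.595], [0.001, 0.595, -0.804], [-1.0, 0.0, -0.0]]
ft_force: [-1.8, 1.2, 6.5]
grip_width: 0.056
[-1.8171  1.1995  6.4898] [ 0.3116  0.5234 -0.1556] 46.393766046052214
```

```bash
python3 - <<'E'
from st import *
cv2.imwrite("pics/side15.png",env.get_image("side")[:,:,::-1])
crop(cv2.imread('pics/side15.png'),260,110,390,240,'c15s',5)
E
```

```text
(no output)
```

View pics/c15s.png

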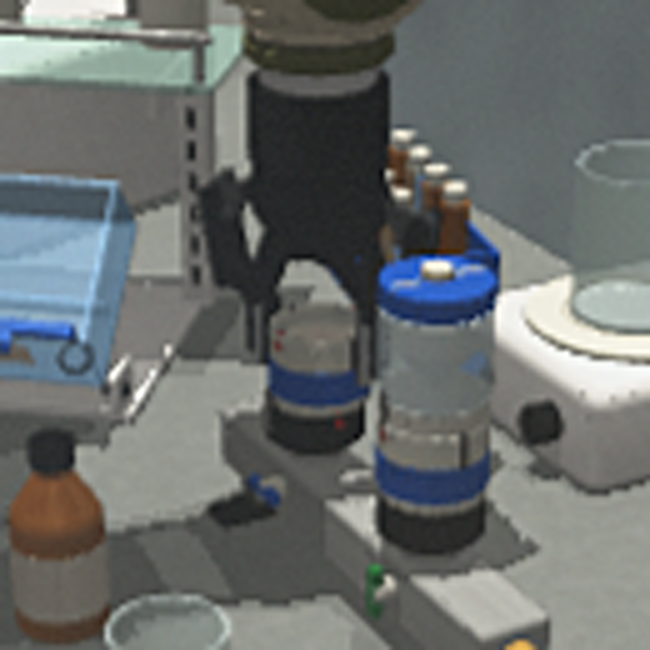

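```bash
python3 -m jog '[[-0.5,0,0,0,0.06],[-0.5,0,0,0,0.12],[-0.5,0,0,0,0.16],[-0.5,0,0,0,0.16]]' 80; python3 -c "
from st import *
s=env.observe();print(s['ft_force'],s['wrist_torque'],s['q'][5])";  python3 -m jog '[[-0.5,0,0,0,0.04],[-0.5,0,0,0,0.08],[-0.5,0,0,0,0.08]]' 80; python3 -c "
from st import *
s=env.observe();print(s['ft_force'],s['wrist_torque'],s['q'][5])"
```

```text
time_s: 20.6
position: [0.6001, 0.0444, 0.1252]
tool_rot: [[-0.005, 0.888, 0.46], [0.002, 0.46, -0.888], [-1.0, -0.003, -0.004]]
ft_force: [-11.5, 4.3, 12.6]
grip_width: 0.0562
[-11.5269   4.3046  12.5603] [0.7828 2.0282 0.2234] 55.503442513787206
time_s: 20.9
position: [0.5991, 0.045, 0.1252]
tool_rot: [[-0.007, 0.921, 0.389], [0.002, 0.389, -0.921], [-1.0, -0.006, -0.005]]
ft_force: [-16.5, 6.4, 16.6]
grip_width: 0.0557
[-16.5466   6.3514  16.6389] [1.1601 2.8307 0.626 ] 60.04909577514731
```

```bash
python3 -m jog '[[0.4,0,0,0,-0.02],[0.75,0,0,0,-0.02],[0.75,0,0,0,-0.02],[0.75,0,0,0,-0.02],[0.75,-0.03,0,0,-0.02],[0.75,-0.08,0,0,-0.02],[0.75,-0.12,0,0,-0.02],[0.75,-0.13,-0.05,-0.0,-0.02],[0.75,-0.13,-0.08,0.05,-0.02],[0.75,-0.13,-0.1,0.1,-0.02],[0.75,-0.13,-0.1,0.15,-0.02],[0.75,-0.13,-0.1,0.2,-0.02],[0.75,-0.13,-0.1,0.2,-0.02]]' 60;python3 - <<'E'
from st import *
rel([.562,-.3534,.2],0)
cv2.imwrite("pics/side16.png",env.get_image("side")[:,:,::-1])
cv2.imwrite("pics/top16.png",env.get_image("top")[:,:,::-1])
crop(cv2.imread('pics/side16.png'),260,110,390,240,'c16s',5)
crop(cv2.imread('pics/top16.png'),250,130,380,230,'c16t',6)
E
```

```text
time_s: 22.2
position: [0.5879, -0.1848, 0.2536]
tool_rot: [[-0.0, 0.916, 0.401], [-0.001, 0.401, -0.916], [-1.0, -0.001, 0.001]]
ft_force: [-0.2, -0.0, -0.4]
grip_width: 0.0748
pos [ 0.5879 -0.1848  0.2536] jaw -66.37 q6 37.9 F [-0.2 -0.  -0.4] w 0.0748 t 22.2
rel [np.float64(0.0538), np.float64(-0.0913), np.float64(0.144), -1.1584]
```

View pics/c16s.png

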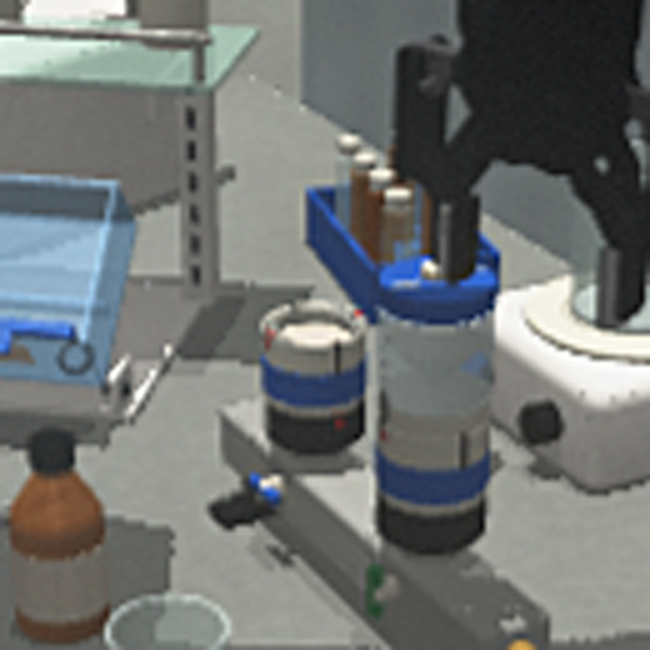

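View pics/c16t.png

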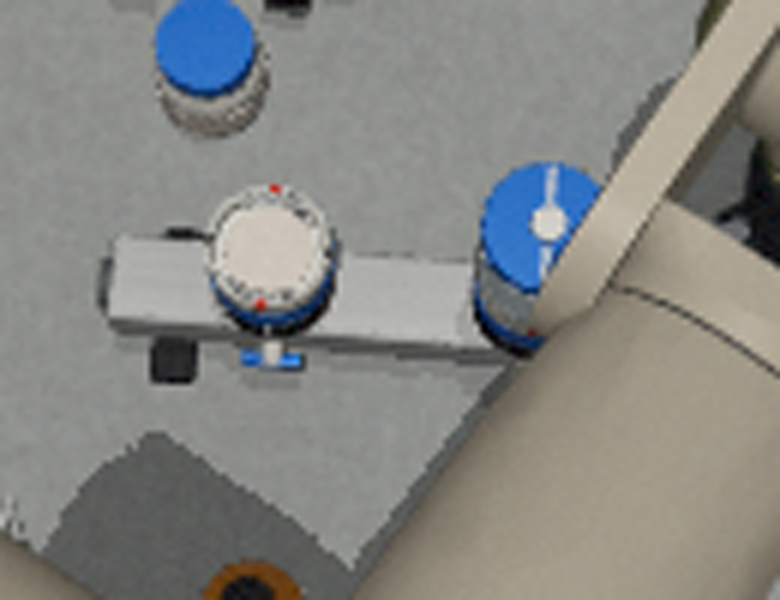

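```bash
python3 - <<'E'
from st import *
t=cv2.imread('pics/top16.png'); h=cv2.cvtColor(t,cv2.COLOR_BGR2HSV).astype(int)
red=(((h[...,0]<8)|(h[...,0]>172))&(h[...,1]>70)&(h[...,2]>80)).astype(np.uint8)
q=np.zeros_like(red); q[158:185,282:308]=red[158:185,282:308]
n,l,s,c=cv2.connectedComponentsWithStats(q,connectivity=8); print(c[1:],s[1:,4])
def t2(x,y): return (250+(x+.5)/6-.5, 130+(y+.5)/6-.5)
a=onz('top',*t2(276,189),.144);b=onz('top',*t2(261,304),.144);d=a-b;print(a,b,(a+b)/2,np.linalg.norm(d),np.degrees(np.arctan2(d[1],d[0])))
ring=((h[...,1]<45)&(h[...,2]>165)).astype(np.uint8)
s2=lambda x,y:(260+(x+.5)/5-.5,110+(y+.5)/5-.5)
print(tri(*s2(357,313),*t2(276,189)),tri(*s2(268,338),*t2(261,304)))
E
```

```text
[[295.5 161. ]
 [292.5 180.5]] [2 4]
[0.6296 0.045  0.144 ] [0.5746 0.0458 0.144 ] [0.6021 0.0454 0.144 ] 0.05510240373969498 -0.9081647693491611
(array([0.6292, 0.0452, 0.1434]), np.float64(0.0011742366871424009)) (array([0.5745, 0.0466, 0.1394]), np.float64(0.0023087472663565205))
```

```bash
python3 - <<'E'
from st import *
def t2(x,y): return (395+(x+.5)/6-.5, 180+(y+.5)/6-.5)
a=onz('top',*t2(247,92),.084);b=onz('top',*t2(213,186),.084);d=a-b;print(a,b,(a+b)/2,np.linalg.norm(d),np.degrees(np.arctan2(d[1],d[0])))
print('boss',onz('top',*t2(233,136),.090))
# side
t=cv2.imread('pics/side0.png'); h=cv2.cvtColor(t,cv2.COLOR_BGR2HSV).astype(int)
crop(t,375,262,420,320,'fs',10)
m=((h[...,0]>100)&(h[...,0]<125)&(h[...,1]>150)&(h[...,2]>60)).astype(np.uint8);q=np.zeros_like(m);q[265:300,378:420]=m[265:300,378:420]
cs,_=cv2.findContours(q,0,cv2.CHAIN_APPROX_NONE);print(cv2.boundingRect(max(cs,key=len)))
tt=cv2.imread('pics/top0.png');crop(tt,415,188,450,222,'ft',15)
E
```

```text
[ 0.5864 -0.3628  0.084 ] [ 0.5391 -0.3486  0.084 ] [ 0.5627 -0.3557  0.084 ] 0.04939792297499812 -16.700558491131115
boss [ 0.563  -0.3556  0.09  ]
(384, 270, 29, 18)
```

View pics/ft.png

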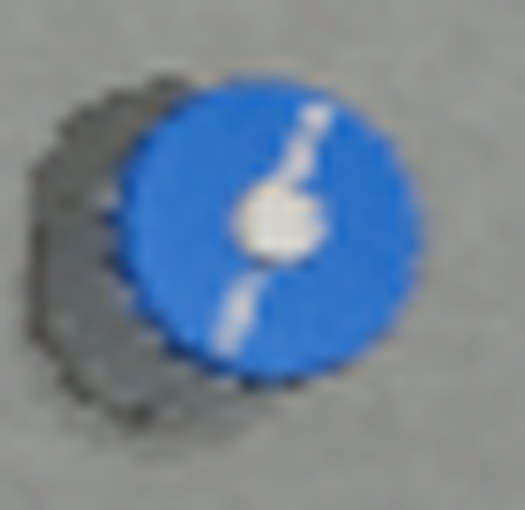

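View pics/fs.png

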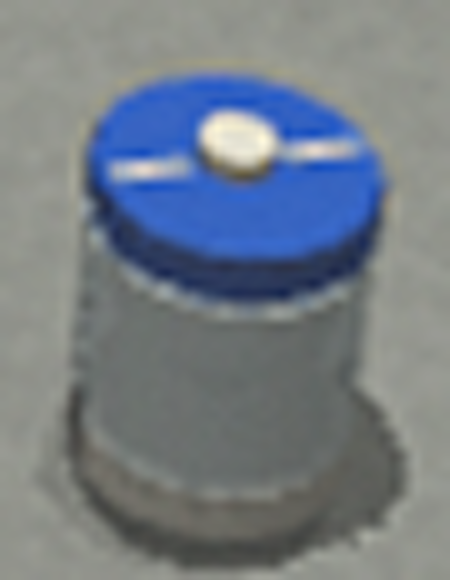

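```bash
python3 -c "
from st import *
print(tri(398.35,275.5,433.05,202.3), onz('top',432.6,202.8,.084))
rel([.562,-.355,.14],-66.4)"

```

```text
(array([ 0.563 , -0.355 ,  0.0877]), np.float64(0.0003965577195345959)) [ 0.5624 -0.3548  0.084 ]
pos [ 0.5874 -0.1818  0.2537] jaw -66.27 q6 38.1 F [-0.7  0.5 -0.6] w 0.0752 t 22.3
rel [np.float64(0.1137), np.float64(-0.0929), np.float64(0.1484), 0.0023]
```

```bash
python3 -m jog '[[0.75,0,-0.03,0.05,0],[0.75,0,-0.06,0.1,0],[0.75,0.02,-0.09,0.14,0],[0.75,0.06,-0.0925,0.148,0],[0.75,0.1,-0.0925,0.148,0],[0.75,0.11,-0.0925,0.148,0],[0.75,0.11,-0.0925,0.148,0],[0.75,0.11,-0.0925,0.148,0]]' 60;python3 - <<'E'
from st import *
rel([.5625,-.355,.051],-66.3)
cv2.imwrite("pics/side17.png",env.get_image("side")[:,:,::-1])
crop(cv2.imread('pics/side17.png'),330,200,460,330,'c17s',5)
E
```

```text
time_s: 23.1
position: [0.5637, -0.352, 0.1473]
tool_rot: [[0.003, 0.914, 0.406], [-0.002, 0.406, -0.914], [-1.0, 0.002, 0.003]]
ft_force: [0.6, -0.3, 0.8]
grip_width: 0.0745
pos [ 0.5637 -0.352   0.1473] jaw -66.02 q6 23.9 F [ 0.6 -0.3  0.8] w 0.0745 t 23.1
rel [np.float64(0.0963), np.float64(-0.0025), np.float64(0.0019), 0.0048]
```

View pics/c17s.png

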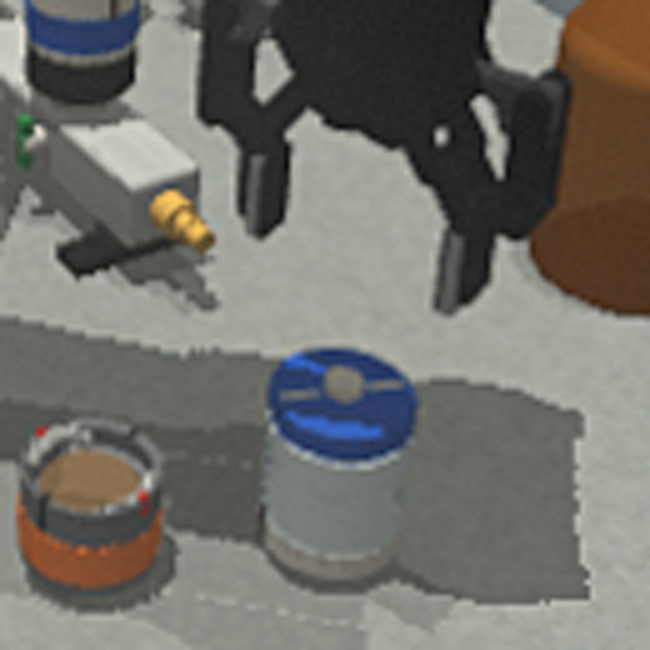

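```bash
python3 -m jog '[[0.75,0.03,-0.002,0.0015,0],[0.75,0.06,-0.002,0.0015,0],[0.75,0.085,-0.002,0.0015,0],[0.75,0.096,-0.002,0.0015,0],[0.75,0.096,-0.002,0.0015,0]]' 60;python3 -c "
from st import *
rel([.5625,-.355,.051],-66.3)"; python3 -m jog '[[0.3,0,0,0,0],[0.1,0,0,0,0],[-0.1,0,0,0,0],[-0.5,0,0,0,0],[-0.5,0,0,0,0],[-0.5,0,0,0,0]]' 60
```

```text
time_s: 23.65
position: [0.5617, -0.3546, 0.0489]
tool_rot: [[-0.0, 0.914, 0.405], [0.0, 0.405, -0.914], [-1.0, -0.0, -0.0]]
ft_force: [0.1, -0.8, -0.4]
grip_width: 0.0749
pos [ 0.5617 -0.3546  0.0489] jaw -66.09 q6 23.6 F [ 0.1 -0.8 -0.4] w 0.0749 t 23.65
rel [np.float64(-0.0021), np.float64(0.0006), np.float64(0.0007), 0.0037]
time_s: 24.25
position: [0.5622, -0.3554, 0.051]
tool_rot: [[0.003, 0.914, 0.405], [-0.002, 0.405, -0.914], [-1.0, 0.002, 0.003]]
ft_force: [-1.1, 1.9, 6.4]
grip_width: 0.0569
```

```bash
python3 -m jog '[[-0.5,-0.02,0,0,0],[-0.5,-0.07,0,0,0],[-0.5,-0.12,0,0,0],[-0.5,-0.17,0,0,0],[-0.5,-0.22,0,0,0],[-0.5,-0.26,0,0,0],[-0.5,-0.26,0,0,0],[-0.5,-0.26,0,0,0]]' 60; python3 -c "
from st import *
rel([.602,.045,.311],39.7)"
```

```text
time_s: 25.05
position: [0.5613, -0.3548, 0.3095]
tool_rot: [[0.001, 0.914, 0.405], [-0.001, 0.405, -0.914], [-1.0, 0.001, 0.002]]
ft_force: [0.0, -0.0, -1.4]
grip_width: 0.0568
pos [ 0.5613 -0.3548  0.3095] jaw -66.12 q6 23.6 F [ 0.  -0.  -1.4] w 0.0568 t 25.05
rel [np.float64(-0.002), np.float64(0.1991), np.float64(-0.3491), -1.8469]
```

```bash
python3 -m jog '[[-0.5,0,0.02,-0.035,-0.14],[-0.5,0,0.04,-0.07,-0.28],[-0.5,0,0.06,-0.105,-0.42],[-0.5,0,0.08,-0.14,-0.56],[-0.5,0,0.1,-0.175,-0.7],[-0.5,0,0.12,-0.21,-0.84],[-0.5,0,0.14,-0.245,-0.98],[-0.5,0,0.16,-0.28,-1.12],[-0.5,0,0.18,-0.315,-1.26],[-0.5,0,0.199,-0.349,-1.4],[-0.5,0,0.199,-0.349,-1.54],[-0.5,0,0.199,-0.349,-1.68],[-0.5,0,0.199,-0.349,-1.82],[-0.5,0,0.199,-0.349,-1.847],[-0.5,0.05,0.199,-0.349,-1.847],[-0.5,0.08,0.199,-0.349,-1.847],[-0.5,0.08,0.199,-0.349,-1.847]]' 60; python3 - <<'E'
from st import *
rel([.602,.045,.220],39.7)
cv2.imwrite("pics/side18.png",env.get_image("side")[:,:,::-1])
cv2.imwrite("pics/top18.png",env.get_image("top")[:,:,::-1])
crop(cv2.imread('pics/side18.png'),260,90,390,220,'c18s',5)
crop(cv2.imread('pics/top18.png'),240,120,370,220,'c18t',5)
E
```

```text
time_s: 26.75
position: [0.6, 0.0448, 0.2236]
tool_rot: [[-0.01, -0.637, 0.771], [0.001, 0.771, 0.637], [-1.0, 0.008, -0.007]]
ft_force: [-0.3, 0.0, -2.2]
grip_width: 0.0572
pos [0.6    0.0448 0.2236] jaw 39.55 q6 -46.5 F [-0.3  0.  -2.2] w 0.0572 t 26.75
rel [np.float64(0.0036), np.float64(-0.0012), np.float64(0.0017), -0.0026]
```

View pics/c18s.png

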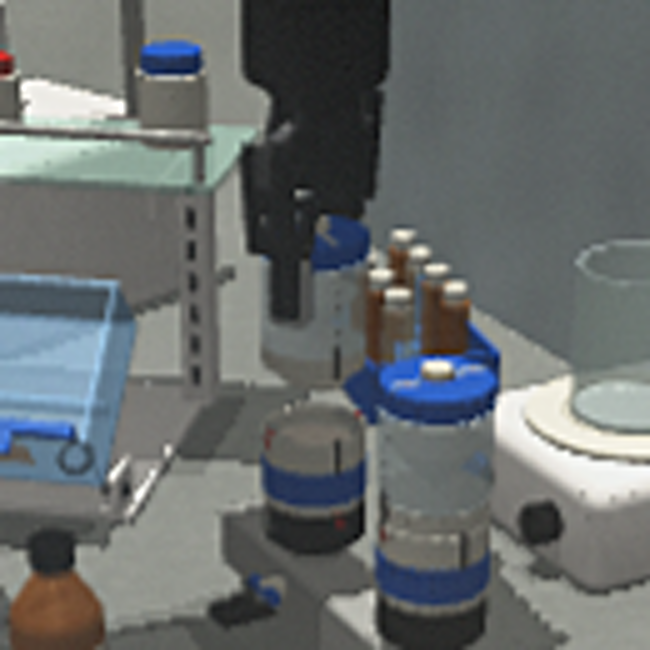

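```bash
python3 -m jog '[[-0.5,0.005,0,0,0],[-0.5,0.01,0,0,0],[-0.5,0.015,0,0,0],[-0.5,0.018,0,0,0],[-0.5,0.018,0,0,0]]' 60; python3 - <<'E'
from st import *
rel([.602,.045,.195],39.7)
E
```

```text
time_s: 27.35
position: [0.6019, 0.0448, 0.2102]
tool_rot: [[-0.001, -0.639, 0.769], [0.0, 0.769, 0.639], [-1.0, 0.0, -0.0]]
ft_force: [-1.2, 0.5, -0.4]
grip_width: 0.057
pos [0.6019 0.0448 0.2102] jaw 39.7 q6 -46.7 F [-1.2  0.5 -0.4] w 0.057 t 27.35
rel [np.float64(0.0152), np.float64(0.0001), np.float64(0.0002), -0.0]
```

```bash
python3 -m jog '[[-0.5,0.004,0,0,0],[-0.5,0.008,0,0,0],[-0.5,0.012,0,0,0],[-0.5,0.014,0,0,0],[-0.5,0.016,0,0,0],[-0.5,0.016,0,0,0]]' 60;python3 -m jog '[[-0.5,0.001,0,0,0],[-0.5,0.002,0,0,0],[-0.5,0.003,0,0,0],[-0.5,0.003,0,0,0]]' 60
```

```text
time_s: 27.95
position: [0.602, 0.0448, 0.1944]
tool_rot: [[-0.0, -0.639, 0.769], [0.0, 0.769, 0.639], [-1.0, 0.0, -0.0]]
ft_force: [-0.3, 0.1, -1.6]
grip_width: 0.0568
time_s: 28.35
position: [0.602, 0.0448, 0.1915]
tool_rot: [[-0.0, -0.639, 0.769], [0.0, 0.769, 0.639], [-1.0, 0.0, -0.0]]
ft_force: [-0.3, 0.1, -0.6]
grip_width: 0.0572
```

```bash
python3 -m jog '[[-0.5,0.001,0,0,0],[-0.5,0.002,0,0,0],[-0.5,0.003,0,0,0],[-0.5,0.003,0,0,0]]' 60;python3 -m jog '[[-0.5,0.001,0,0,0],[-0.5,0.002,0,0,0],[-0.5,0.0025,0,0,0],[-0.5,0.0025,0,0,0]]' 60
```

```text
time_s: 28.75
position: [0.602, 0.0449, 0.1885]
tool_rot: [[-0.0, -0.639, 0.769], [0.0, 0.769, 0.639], [-1.0, 0.0, -0.0]]
ft_force: [-0.8, 0.5, -0.8]
grip_width: 0.057
time_s: 29.15
position: [0.602, 0.0448, 0.186]
tool_rot: [[-0.0, -0.639, 0.769], [0.0, 0.769, 0.639], [-1.0, 0.0, -0.0]]
ft_force: [-0.3, 0.3, -0.8]
grip_width: 0.057
```

```bash
python3 -m jog '[[-0.5,0.001,0,0,0],[-0.5,0.001,0,0,0]]' 60;python3 -m jog '[[-0.5,0.0005,0,0,0],[-0.5,0.0008,0,0,0],[-0.5,0.0008,0,0,0]]' 60
```

```text
time_s: 29.35
position: [0.602, 0.0449, 0.1851]
tool_rot: [[0.0, -0.639, 0.769], [0.0, 0.769, 0.639], [-1.0, 0.0, 0.0]]
ft_force: [0.5, 1.9, -0.5]
grip_width: 0.0569
time_s: 29.65
position: [0.6022, 0.0449, 0.185]
tool_rot: [[0.001, -0.639, 0.769], [0.0, 0.769, 0.639], [-1.0, -0.001, 0.001]]
ft_force: [-2.2, 1.3, 4.6]
grip_width: 0.0567
```

```bash
python3 -m jog '[[-0.5,0.0002,0,0,0],[-0.5,0.0002,0,0,0.13],[-0.5,0.0002,0,0,0.26],[-0.5,0.0002,0,0,0.39],[-0.5,0.0002,0,0,0.52],[-0.5,0.0002,0,0,0.65],[-0.5,0.0002,0,0,0.75],[-0.5,0.0002,0,0,0.75]]' 80; python3 -c "
from st import *
s=env.observe();print(s['ft_force'],s['wrist_torque'],s['q'][5])";python3 -m jog '[[-0.5,0,0,0,0.13],[-0.5,0,0,0,0.26],[-0.5,0,0,0,0.39],[-0.5,0,0,0,0.52],[-0.5,0,0,0,0.65],[-0.5,0,0,0,0.7],[-0.5,0,0,0,0.7]]' 80; python3 -c "
from st import *
s=env.observe();print(s['ft_force'],s['wrist_torque'],s['q'][5])"
```

```text
time_s: 30.45
position: [0.6025, 0.0448, 0.185]
tool_rot: [[0.002, 0.06, 0.998], [-0.0, 0.998, -0.06], [-1.0, -0.0, 0.002]]
ft_force: [-0.9, 1.4, 5.8]
grip_width: 0.0567
[-0.8504  1.4169  5.7946] [ 0.195   0.0345 -0.1046] -3.540062385622381
time_s: 31.15
position: [0.6026, 0.0447, 0.1851]
tool_rot: [[0.003, 0.688, 0.726], [-0.0, 0.726, -0.688], [-1.0, 0.001, 0.002]]
ft_force: [-0.3, 1.6, 5.5]
grip_width: 0.0566
[-0.3082  1.614   5.5148] [ 0.1606  0.0255 -0.1056] 36.49112938899041
```

```bash
python3 -m jog '[[-0.5,0,0,0,0.05],[-0.5,0,0,0,0.1],[-0.5,0,0,0,0.13],[-0.5,0,0,0,0.13]]' 80; python3 -c "
from st import *
s=env.observe();print(s['ft_force'],s['wrist_torque'],s['q'][5])"; python3 -m jog '[[-0.5,0,0,0,0.03],[-0.5,0,0,0,0.06],[-0.5,0,0,0,0.06]]' 80; python3 -c "
from st import *
s=env.observe();print(s['ft_force'],s['wrist_torque'],s['q'][5])"
```

```text
time_s: 31.55
position: [0.6027, 0.0447, 0.1851]
tool_rot: [[0.003, 0.776, 0.631], [-0.0, 0.631, -0.776], [-1.0, 0.002, 0.002]]
ft_force: [0.0, 2.3, 5.5]
grip_width: 0.0567
[0.0063 2.2506 5.4968] [ 0.2369 -0.0966 -0.0104] 43.89639039286121
time_s: 31.85
position: [0.6029, 0.0452, 0.1851]
tool_rot: [[0.003, 0.812, 0.584], [0.0, 0.584, -0.812], [-1.0, 0.003, 0.002]]
ft_force: [1.4, 4.6, 5.6]
grip_width: 0.0568
[1.3585 4.6144 5.5991] [ 0.6658 -0.2072  0.1618] 47.3195757605609
```

```bash
python3 -m jog '[[-0.5,0,0,0,0.03],[-0.5,0,0,0,0.07],[-0.5,0,0,0,0.07]]' 80; python3 -c "
from st import *
s=env.observe();print(s['ft_force'],s['wrist_torque'],s['q'][5])"; python3 - <<'E'
from st import *
cv2.imwrite("pics/side19.png",env.get_image("side")[:,:,::-1])
crop(cv2.imread('pics/side19.png'),260,90,390,220,'c19s',5)
E
```

```text
time_s: 32.15
position: [0.6029, 0.0454, 0.1851]
tool_rot: [[0.003, 0.85, 0.526], [0.001, 0.526, -0.85], [-1.0, 0.003, 0.001]]
ft_force: [0.8, 4.9, 6.9]
grip_width: 0.0565
[0.7543 4.9099 6.9411] [ 0.8623 -0.2702  0.3368] 51.32280400944437
```

View pics/c19s.png

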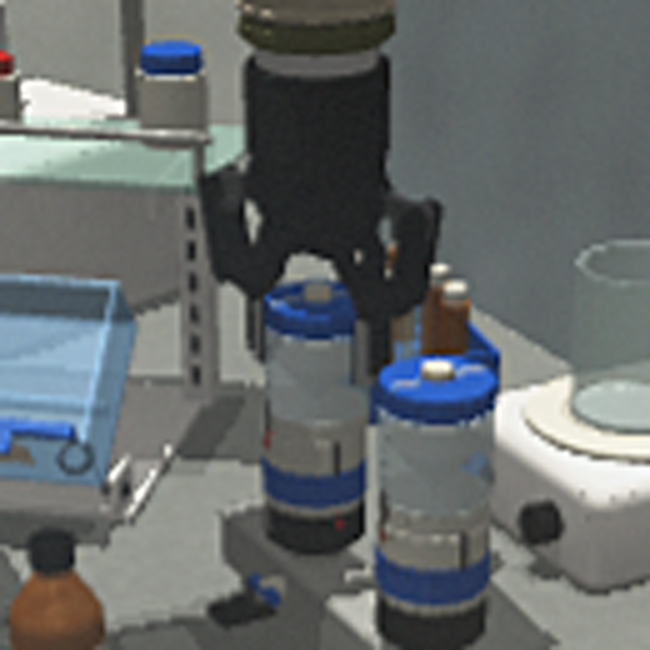

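```bash
python3 -m jog '[[-0.5,0,0,0,0.03],[-0.5,0,0,0,0.08],[-0.5,0,0,0,0.08]]' 80; python3 -c "
from st import *
s=env.observe();print(s['ft_force'],s['wrist_torque'],s['q'][5])"; python3 -m jog '[[0.4,0,0,0,0.07],[0.75,0,0,0,0.06],[0.75,0,0,0,0.06],[0.75,0,0,0,0.06],[0.75,-0.03,0,0,0.06],[0.75,-0.07,0,0,0.06],[0.75,-0.11,0,0,0.06],[0.75,-0.15,0,0,0.06],[0.75,-0.15,-0.05,0.0,0.06],[0.75,-0.15,-0.1,0.0,0.06],[0.75,-0.15,-0.15,0,0.06],[0.75,-0.15,-0.2,0,0.06],[0.75,-0.15,-0.2,0,0.06]]' 60;python3 - <<'E'
from st import *
rel([.562,-.3534,.2],0)
cv2.imwrite("pics/side20.png",env.get_image("side")[:,:,::-1])
cv2.imwrite("pics/top20.png",env.get_image("top")[:,:,::-1])
crop(cv2.imread('pics/side20.png'),260,110,390,220,'c20s',6)
crop(cv2.imread('pics/top20.png'),250,130,380,230,'c20t',6)
E
```

```text
time_s: 32.5
position: [0.6029, 0.0457, 0.1851]
tool_rot: [[0.004, 0.89, 0.457], [0.001, 0.457, -0.89], [-1.0, 0.004, 0.0]]
ft_force: [2.0, 5.8, 6.1]
grip_width: 0.0565
[1.9672 5.8091 6.1304] [ 1.1725 -0.2762  0.6064] 55.90177586536635
time_s: 33.8
position: [0.4203, -0.0476, 0.3347]
tool_rot: [[-0.0, 0.917, 0.4], [-0.001, 0.4, -0.917], [-1.0, -0.001, 0.001]]
ft_force: [-0.0, 0.0, 1.0]
grip_width: 0.0747
pos [ 0.4203 -0.0476  0.3347] jaw -66.44 q6 43.9 F [-0.  0.  1.] w 0.0747 t 33.8
rel [np.float64(0.1349), np.float64(0.0077), np.float64(0.3368), -1.1595]
```

View pics/c20s.png

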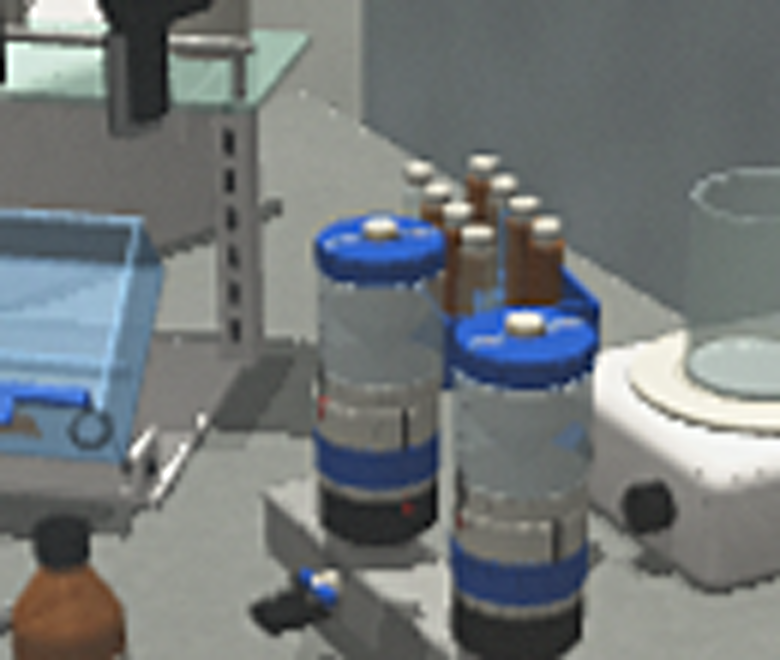

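View pics/c20t.png

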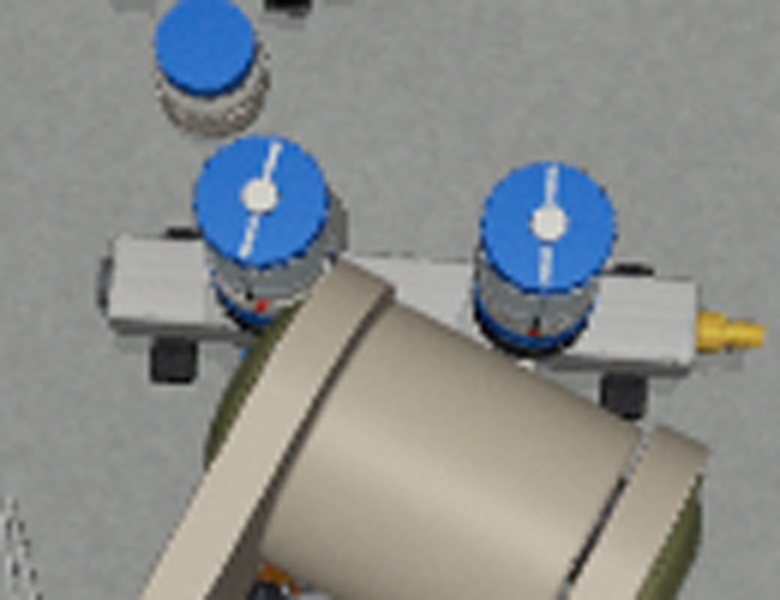

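```bash
python3 - <<'E'
from st import *
def t2(x,y): return (250+(x+.5)/6-.5, 130+(y+.5)/6-.5)
def an(p,q,z):
    a=onz('top',*t2(*p),z);b=onz('top',*t2(*q),z);d=a-b;print((a+b)/2,np.linalg.norm(d),np.degrees(np.arctan2(d[1],d[0])))
an((277,145),(246,252),.218); an((551,168),(545,282),.218)
# precise: white pixels on lids
t=cv2.imread('pics/top20.png'); h=cv2.cvtColor(t,cv2.COLOR_BGR2HSV).astype(int)
for (x0,y0,x1,y1,c,z) in((282,152,306,176,(293.2,162.4),.218),(329,156,354,180,(341.2,166.8),.218)):
    g=np.clip((h[...,2]-h[...,1])/1.0,0,None)  # bright & unsaturated
    P=[]
    for v in range(y0,y1):
        for u in range(x0,x1):
            r=np.hypot(u-c[0],v-c[1])
            if 3.2<r<9.3 and h[v,u,1]<150: P.append(onz('top',u,v,z)[:2])
    P=np.array(P); m=P.mean(0); U,S,V=np.linalg.svd(P-m); print(len(P),m,S,np.degrees(np.arctan2(V[0,1],V[0,0])))
a=onz('top',*t2(262,305),.144);print('stage dot',a)
E
```

```text
[0.6043 0.0453 0.218 ] 0.04987128310079423 -9.321886952242945
[ 0.6048 -0.0795  0.218 ] 0.05118477071248891 2.110928232288993
29 [0.6052 0.0471] [0.0862 0.016 ] 170.8293427991686
29 [ 0.605  -0.0791] [0.0897 0.0153] -179.33862308748328
stage dot [0.5741 0.0453 0.144 ]
```

```bash
python3 - <<'E'
from st import *
def t2(x,y): return (250+(x+.5)/6-.5, 130+(y+.5)/6-.5)
def s2(x,y): return (260+(x+.5)/6-.5, 110+(y+.5)/6-.5)
print(tri(*s2(380,226),*t2(260,194)),tri(*s2(525,321),*t2(548,222)))
# lines ends both views
print(tri(*s2(420,222),*t2(277,147)),tri(*s2(338,238),*t2(246,250)))
s=cv2.imread('pics/side20.png');crop(s,305,140,370,180,'lids',12)
t=cv2.imread('pics/top20.png');crop(t,278,148,310,180,'lidt',16)
E
```

```text
(array([0.6044, 0.0461, 0.2217]), np.float64(0.0015492259203086763)) (array([ 0.6047, -0.0791,  0.2217]), np.float64(0.0008243119682159677))
(array([0.6244, 0.0418, 0.222 ]), np.float64(0.0050743716434614025)) (array([0.582 , 0.0488, 0.2185]), np.float64(0.0031745629775478284))
```

View pics/lids.png

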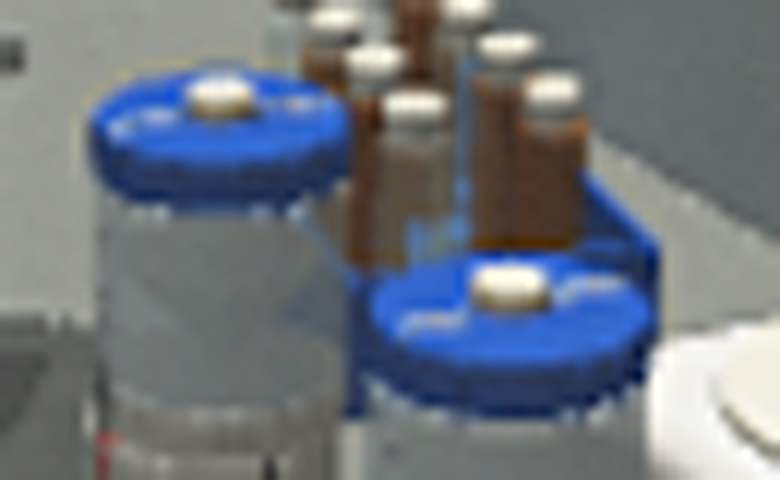

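View pics/lidt.png

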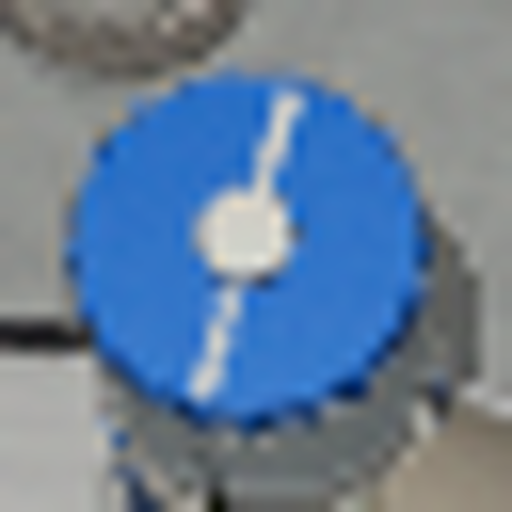

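```bash
python3 -m jog '[[0.75,-0.03,-0.04,0,0],[0.75,-0.06,-0.08,0,0],[0.75,-0.06,-0.08,0,0]]' 60;python3 - <<'E'
from st import *
cv2.imwrite("pics/side21.png",env.get_image("side")[:,:,::-1])
cv2.imwrite("pics/top21.png",env.get_image("top")[:,:,::-1])
t=cv2.imread('pics/top21.png'); crop(t,280,150,345,200,'c21t',12)
s=cv2.imread('pics/side21.png'); crop(s,305,150,370,215,'c21s',9)
E
```

```text
time_s: 34.2
position: [0.3502, -0.0797, 0.3977]
tool_rot: [[0.006, 0.916, 0.401], [-0.004, 0.401, -0.916], [-1.0, 0.004, 0.006]]
ft_force: [0.7, 0.0, 0.8]
grip_width: 0.0745
```

View pics/c21t.png

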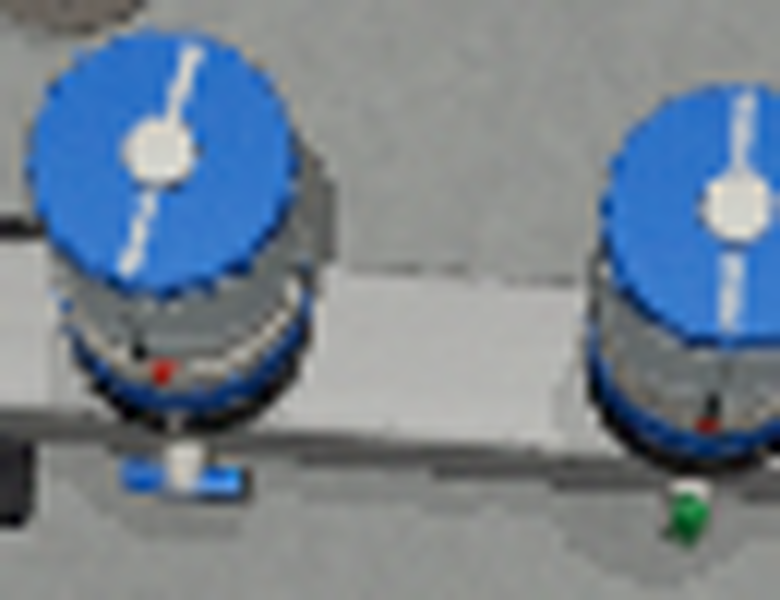

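View pics/c21s.png

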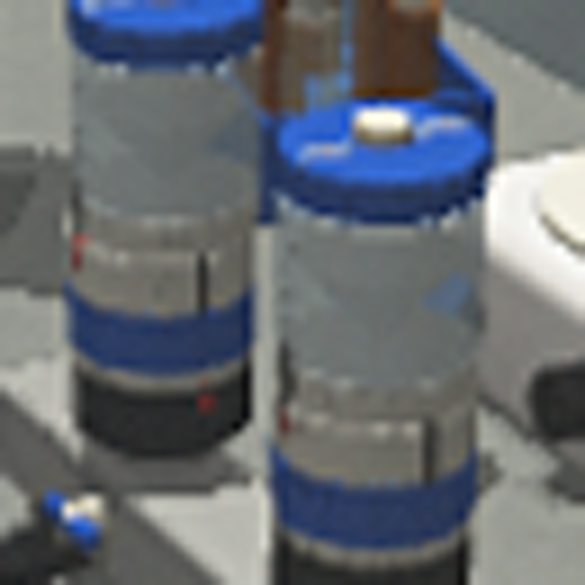

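View pics/top21.png

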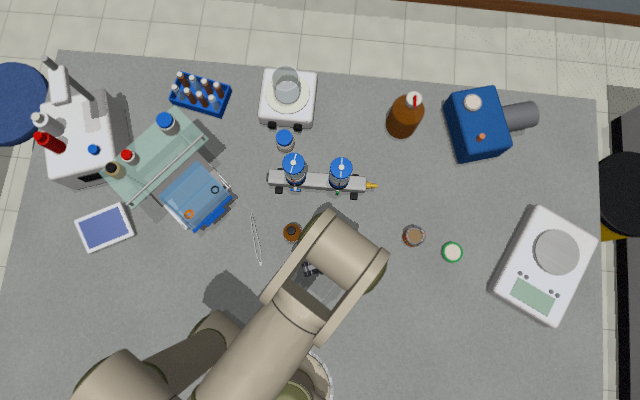

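View pics/side21.png

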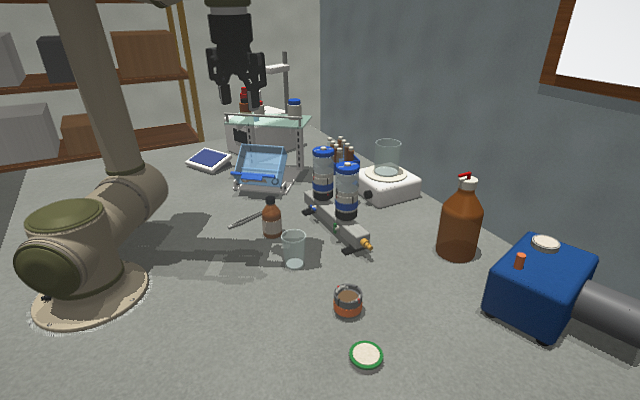

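```bash
python3 - <<'E'
from rig import env
s=env.observe(); print(s['time_s'],s['ft_force'],s['qvel'].round(2)); print(env.close_job())
E
```

```text
34.3 [ 1.04914309  0.31447375 -0.53228414] [ 1.33  1.89  1.67  0.05 -0.38  0.27]
the job is handed in; nothing more can be done
None
```

The free place is made up and the job was handed in at 34.3 s, with one unexplained reading: the funnel's turn measured larger than the nominal 92°.

**What I did**
- I hooked the bin's rim with shut fingers and tipped it until it met its stop. I lifted out the blue-banded stage and set it down on the bench, where it came upright when released, then gripped it again.
- I seated the stage on the black base, turned it clockwise to its stop and released it. I then seated the lidded funnel on the stage and turned that clockwise to its stop.
- The highest force I read was about 52 N, as the tilted stage touched the bench, well under the 120 N limit. I read forces only at the end of each move.

**Last checks**
- **Stage:** it went down flush at the expected height (rim measured about 143 mm; 144 mm expected). Its red dots showed a turn of about 92°. It did not shift while the funnel was turned.
- **Funnel:** it seated at the expected height, and its vent boss measured the same height as on the finished place (222 mm). Torque built up at the end of the turn as it should against a stop.
- **Disagreement:** the lid line put the funnel's turn at about 97–98° relative to the stage. I put this down to play in the joint plus image error, but did not confirm it.
- **Other things:** those I could see in the last pictures stood where they began. The beaker was hidden in the top view but unmoved in the side view. The bin stays tipped forward, and the gripper was clear of everything.

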